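Weigh out the bait balls

TASK

Get ready by pulling the top tray of the tackle tower out to its stop and standing the empty bait tub in the middle of the spring balance's pan; then scoop every bait ball out of the tray into the tub with the scoop, without touching the baits with your fingers. When all are in, put the scoop back standing flat on its black rubber mat and push the tray fully shut, leaving the tub centred on the pan with all the baits in it; leave the dish of swivels, the clicker and the net where they are.

Things in the scene. Friction and masses are not known exactly. Their poses are not given: they have to be found in the camera images.
- tray (a joint): sliding of the tackle tower's top tray, m: 0 = shut, 0.122 = pulled out to its stop (starts shut or up to 10 mm ajar). It slides out along the tower's -x. About 2 N of rubbing holds it where it is left
- tower: fixed three-tier green plastic tackle tower of three stacked tiers, 190 deep (x) x 270 wide (y) x 156 mm high, standing on the bench; origin: centre of its underside; its front face, at x = -95 mm, faces the robot (-x) and has three black pull bars one above the other. Only the top tier's tray slides; the two lower tiers stay shut
- tray_handle (a point): middle of the top tray's black pull bar: round, 10 mm thick, 90 mm long along y, its axis 40 mm in front of the tray's front face, 135 mm above the bench (21 mm below the tower's top); moves with the tray; axes parallel to the tower's. The next bar is 52 mm below it
- lane_end (a point): far (+y) end of the flat floor of the tray's bait lane: mid-width, on the floor, 104 mm above the bench, at the foot of the scoop-out ramp that rises from here towards +y at 62 degrees from the level. Moves with the tray, axes as the tower's. The lane runs along y from point lane_start to here; its upright side walls stand 55 mm to either side in x (the lane is 110 mm wide)
- lane_start (a point): right-hand (-y) end of the lane's floor, mid-width, at the foot of the upright end wall, 221 mm along -y from lane_end; moves with the tray, axes as the tower's. The lane's rim is 45 mm above its floor all round. With the tray at its stop the whole lane is in the open in front of the tower; baits lie mostly in its +y half
- balance: fixed mechanical spring balance, white housing 150 x 130 x 62 mm with a dial on its sloping front (-x) face and a round pan on top; origin: centre of its underside on the bench
- pan_top (a point): middle of the upper face of the balance's round aluminium pan (150 mm across), 84 mm above the bench when empty; moves down with the pan on a spring of 300 N/m (about 3.3 mm for 100 g), with 18 mm of travel
- tub: loose square bait tub, off-white with blue trim, 104 x 104 mm outside, 68 mm high, walls and floor 4 mm, open top, about 0.16 kg; origin: centre of its underside, z up. A blue lug for carrying sticks out of the middle of its -x side near the rim: 16 mm wide (y), 16 mm thick (z = 50 to 66 mm), reaching from x = -52 to -86 mm
- mat: fixed black rubber mat for the scoop, 120 (x) x 100 (y) x 4 mm; origin: centre of its underside on the bench
- scoop: loose aluminium bait scoop, about 0.11 kg; origin: middle of its pan's underside; x points to the nose, z up when it stands flat on its pan (it does so by itself). Pan: floor x = -37 to +38 mm, 62 wide (y), 2 thick; back wall at x = -37, 30 high; side walls 28 high from x = -36 to 0, 14 high to x = +24; open at the nose. A neck rises from the back wall to the grip
- scoop_grip (a point): middle of the scoop's grip, at (-96, 0, 72) mm in the scoop's frame: a straight bar along the scoop's x, 76 long, 16 wide (y), 20 mm tall (z), level when the scoop stands flat; turns with the scoop
- bait0: hard round orange-brown bait ball, 24 mm across, 10 g, slides easily, rolls but soon stops; origin: its centre; lies in the lane of the top tray. May be absent (5 to 10 are there)
- bait1: hard round orange-brown bait ball, 24 mm across, 10 g, slides easily, rolls but soon stops; origin: its centre; lies in the lane of the top tray. May be absent (5 to 10 are there)
- bait2: hard round orange-brown bait ball, 24 mm across, 10 g, slides easily, rolls but soon stops; origin: its centre; lies in the lane of the top tray. May be absent (5 to 10 are there)
- bait3: hard round orange-brown bait ball, 24 mm across, 10 g, slides easily, rolls but soon stops; origin: its centre; lies in the lane of the top tray. May be absent (5 to 10 are there)
- bait4: hard round orange-brown bait ball, 24 mm across, 10 g, slides easily, rolls but soon stops; origin: its centre; lies in the lane of the top tray. May be absent (5 to 10 are there)
- bait5: hard round orange-brown bait ball, 24 mm across, 10 g, slides easily, rolls but soon stops; origin: its centre; lies in the lane of the top tray. May be absent (5 to 10 are there)
- bait6: hard round orange-brown bait ball, 24 mm across, 10 g, slides easily, rolls but soon stops; origin: its centre; lies in the lane of the top tray. May be absent (5 to 10 are there)
- bait7: hard round orange-brown bait ball, 24 mm across, 10 g, slides easily, rolls but soon stops; origin: its centre; lies in the lane of the top tray. May be absent (5 to 10 are there)
- bait8: hard round orange-brown bait ball, 24 mm across, 10 g, slides easily, rolls but soon stops; origin: its centre; lies in the lane of the top tray. May be absent (5 to 10 are there)
- bait9: hard round orange-brown bait ball, 24 mm across, 10 g, slides easily, rolls but soon stops; origin: its centre; lies in the lane of the top tray. May be absent (5 to 10 are there)
- dish: loose white ceramic dish of steel swivels, 90 mm across, 26 mm high, origin: centre of its underside; to be left alone
- clicker: loose red plastic clicker counter with a steel press button, 50 x 42 x 30 mm, origin: centre of its underside; to be left alone
- net: loose folded landing-net frame with a bamboo handle, 420 mm long (x), 60 mm wide, 25 mm high, origin: on its underside near the middle; to be left alone
Not all that is in view belongs to the job. Leave any green or pink look-alike of the scoop alone.

How it is judged:
On the way, in this order (a step that is already met when the one before it is completed fails the run):
1. the top tray is out at its stop and the tub stands centred on the balance's pan, let go (value of joint tray above 0.116 m and horizontal distance between tub and pan_top below 0.012 m and z of tub in the frame of pan_top between -0.004 and 0.005 m and angle between tub's own z axis and vertical below 0.06 rad and contact force between the fingers and tub below 0.1 N), for 0.3 s.
2. every bait ball is in the tub (x of bait0 in the frame of tub between -0.05 and 0.05 m and y of bait0 in the frame of tub between -0.05 and 0.05 m and z of bait0 in the frame of tub between 0 and 0.068 m and x of bait1 in the frame of tub between -0.05 and 0.05 m and y of bait1 in the frame of tub between -0.05 and 0.05 m and z of bait1 in the frame of tub between 0 and 0.068 m and x of bait2 in the frame of tub between -0.05 and 0.05 m and y of bait2 in the frame of tub between -0.05 and 0.05 m and z of bait2 in the frame of tub between 0 and 0.068 m and x of bait3 in the frame of tub between -0.05 and 0.05 m and y of bait3 in the frame of tub between -0.05 and 0.05 m and z of bait3 in the frame of tub between 0 and 0.068 m and x of bait4 in the frame of tub between -0.05 and 0.05 m and y of bait4 in the frame of tub between -0.05 and 0.05 m and z of bait4 in the frame of tub between 0 and 0.068 m and x of bait5 in the frame of tub between -0.05 and 0.05 m and y of bait5 in the frame of tub between -0.05 and 0.05 m and z of bait5 in the frame of tub between 0 and 0.068 m and x of bait6 in the frame of tub between -0.05 and 0.05 m and y of bait6 in the frame of tub between -0.05 and 0.05 m and z of bait6 in the frame of tub between 0 and 0.068 m and x of bait7 in the frame of tub between -0.05 and 0.05 m and y of bait7 in the frame of tub between -0.05 and 0.05 m and z of bait7 in the frame of tub between 0 and 0.068 m and x of bait8 in the frame of tub between -0.05 and 0.05 m and y of bait8 in the frame of tub between -0.05 and 0.05 m and z of bait8 in the frame of tub between 0 and 0.068 m and x of bait9 in the frame of tub between -0.05 and 0.05 m and y of bait9 in the frame of tub between -0.05 and 0.05 m and z of bait9 in the frame of tub between 0 and 0.068 m), for 0.4 s.
At the end, for the whole second after the job is handed in: All baits present lie inside the tub; the tub stands upright on the balance's pan, its middle within 12 mm of the pan's; the tray is shut to within 6 mm; the scoop stands flat and still on the mat, the middle of its pan within 45 mm of the mat's middle (all of step 2 and horizontal distance between tub and pan_top below 0.012 m and z of tub in the frame of pan_top between -0.004 and 0.005 m and angle between tub's own z axis and vertical below 0.06 rad and linear speed of each of tub, scoop below 0.03 m/s and value of joint tray below 0.006 m and horizontal distance between scoop and mat below 0.045 m and z of scoop in the frame of mat between 0 and 0.01 m and angle between scoop's own z axis and vertical below 0.12 rad); the robot touches nothing.
It fails at once if the fingers touch a bait (contact force between the fingers and bait0 above 0.2 N or contact force between the fingers and bait1 above 0.2 N or contact force between the fingers and bait2 above 0.2 N or contact force between the fingers and bait3 above 0.2 N or contact force between the fingers and bait4 above 0.2 N or contact force between the fingers and bait5 above 0.2 N or contact force between the fingers and bait6 above 0.2 N or contact force between the fingers and bait7 above 0.2 N or contact force between the fingers and bait8 above 0.2 N or contact force between the fingers and bait9 above 0.2 N).
It fails at once if the dish, the clicker or the net is shifted more than 30 mm (distance of any of dish, clicker, net from where it was at the start of the episode above 0.03 m).
Of bait0, bait1, bait2, bait3, bait4, bait5, bait6, bait7, bait8, bait9 only 5 to 10 are there at a start; the rules pass over those that are not, and their reading is None.
At some moment in a run one of tub, scoop may be knocked a few centimetres aside while the robot is not near it.
It also fails if it takes over 210 s, if anything falls off the work surface, if the arm or the gripper's body presses on something with over 40 N, if the wrist force passes 120 N, or if a joint passes its speed limit or range.

ROBOT

A 7-joint arm with a two-finger parallel gripper is mounted at the origin on the work surface. World frame = base frame: x ahead of the robot, y to its left, z up, the work surface at z = 0. Lengths are in m, angles in rad, forces in N, time in s.
With the tool pointing down it reaches from about 0.425 to 1.025 m from the base axis. Payload 3.6 kg.
Tool frame: the origin (TCP) lies on the front face of the gripper's body, between the roots of the fingers; the fingertips stand 73 mm ahead of it and the grasp point (between the pads) lies 54 mm ahead of it; z points along the fingers, y is the direction in which the jaws open and shut (so a half turn about z gives the same grasp; the last joint's range is limited). The gripper opens to 85 mm and grips with 20 to 120 N. Pads are 22 mm wide; open, the fingers measure 114 mm over their backs; the gripper's body (76 mm by 85 mm) begins 54 mm behind the grasp point. The pads swing forward as they close: fully open they stand 13 mm farther back than shut.
Start: joints at [-1.415, 0.591, 0.048, 1.609, -0.033, 0.943, -0.034], TCP at [0.179, 0.703, 0.304] pointing down, gripper open.
Joint ranges: [-2.69, 2.69], [-0.47, 2.24], [-1.27, 1.36], [0.19, 2.51], [-1.53, 4.68], [0.08, 2.07], [-3.09, 3.09]. Speed limits (rad/s): [2.57, 2.57, 3.14, 3.14, 3.14, 3.14, 3.14].

INTERFACE

Orientations are given as a rotation vector (axis times angle).
In Python, from workcell import r, cams, job gives the robot as it stands.
- The arm moves only by the tool arm_command, never from a script. Its argument "plan" is a list of rows, each a list of 7 numbers: the shift along the tool's x, y, z in mm, then the turn, a rotation vector about the tool's x, y, z in rad, then the opening, from 0 (shut) to 1 (fully open). A call has 1 to 12 rows; each row is the pose to reach, as a shift and turn from the pose commanded when the call began, along the tool's axes at that moment; what a row does not reach only later rows make up. A row lasts 1/8 s, in which the tool goes at most 62.5 mm and 10.7 degrees, less where a joint would pass 70% of its speed; a pose out of reach is approached as far as the arm can. A call with a gripper value outside its range is refused whole. The fingers move at their own pace and stop on an object; "force" is the grip in N (left out, the last holds). Time passes only in rows, so rows that repeat a pose let the fingers close. It gives the time, the measured TCP pose, the force and the opening at its end, in the units of the state.
- r.get_obs(): the state, without advancing time (a new reading comes with each control period).
- cams.snapshot(name): name is "side" or "top" or "wrist"; returns a dict with "pixels" (384x512x3 uint8, blue, green, red), "depth" (384x512 float32, m along the optical axis (not along the pixel's ray), 0 where there is no reading), "fovy" (degrees; the focal length in pixels is half the picture's height over the tangent of half this angle, whatever the lens; pixels are square), "cx", "cy" (the principal point, pixels), "k1" (the pictures are not rectified: a ray, as slopes to the right and down, at radius r is drawn at 1 + k1 r^2 times it, then the intrinsics apply), "R" (3x3) and "t" (3): a world point X has camera coordinates R X + t; the wrist camera has in their place "tool_from_camera" (4x4, takes a point from camera to tool coordinates, whose origin is the TCP and whose axes are the flange's). Camera axes: x right, y down, z forward; pixel columns grow to the right and rows downward; lengths in m; the calibration is good to about 2 mm. A picture is of the moment at which its call begins: read the wrist's pose just before it.
- job.job_done(): hands the job in, once; it reports no verdict.
The state is a dict: "t": time; "qpos": joint angles; "dq": joint speeds; "joint_efforts": joint torques, N m; "tool_pos": TCP position; "ee_rot": TCP orientation; "ft_force": force on the tool from outside, world axes, zero at the start; "wrist_torque": the same for the moment, N m; "finger_gap": opening from 0.0 (shut) to 1.0 (fully open).
Only numpy, scipy, OpenCV 4.12 (cv2) and the standard library are available. Lean on these libraries where they do the work, as an engineer would, in place of code of your own. Each camera call takes 0.05 s, during which the arm holds its last target.

## Working session

There is one attempt and no reset: what is moved stays moved. The work goes in short steps, Python scripts to look and compute and a tool call to move; the robot and the scene stay as the last step left them, time stands still between calls to the robot, and variables do not carry over. Pictures are saved under pics/ and viewed, and the job is handed in when it is done.

Besides the shell and the picture viewer there is one more tool, called as name(argument=value, ...) on one line, values as JSON. arm_command: Moves the arm, as the interface text tells. Its arguments: {"type":"object","properties":{"plan":{"type":"array"},"force":{"type":"number"}},"required":["plan"]}

```bash
ls; mkdir -p pics
cat > h.py <<'E'
import numpy as np, cv2
from workcell import r, cams, job
from scipy.spatial.transform import Rotation as Ro
def snap(n):
    o=r.get_obs(); s=cams.snapshot(n); s['obs']=o
    s['f']=192/np.tan(np.radians(s['fovy'])/2)
    if 'R' not in s or s.get('R') is None:
        T=np.array(s['tool_from_camera']); Rt=Ro.from_rotvec(o['ee_rot']).as_matrix()
        Rwc=Rt@T[:3,:3]; p=Rt@T[:3,3]+np.array(o['tool_pos'])
        s['R']=Rwc.T; s['t']=-Rwc.T@p
    s['R']=np.array(s['R']); s['t']=np.array(s['t'])
    return s
def slopes(s,uv):
    uv=np.atleast_2d(np.array(uv,float))
    K=np.array([[s['f'],0,s['cx']],[0,s['f'],s['cy']],[0,0,1]])
    return cv2.undistortPoints(uv.reshape(-1,1,2),K,np.array([s['k1'],0,0,0,0.])).reshape(-1,2)
def plane(s,uv,z):
    m=slopes(s,uv); d=np.c_[m,np.ones(len(m))]@s['R']; c=-s['R'].T@s['t']
    k=(z-c[2])/d[:,2]; return c+d*k[:,None]
def pts(s):
    h,w=s['depth'].shape
    v,u=np.mgrid[:h,:w]; m=slopes(s,np.c_[u.ravel(),v.ravel()])
    d=s['depth'].ravel(); P=np.c_[m*d[:,None],d]
    P=(P-s['t'])@s['R']; P[d==0]=np.nan
    return P.reshape(h,w,3)
def proj(s,X):
    X=np.atleast_2d(X); C=X@s['R'].T+s['t']; m=C[:,:2]/C[:,2:]
    r2=(m**2).sum(1,keepdims=True); return m*(1+s['k1']*r2)*s['f']+[s['cx'],s['cy']]
def save(s,name,scale=1.5,crop=None):
    im=s['pixels']
    if crop: im=im[crop[1]:crop[3],crop[0]:crop[2]]
    im=cv2.resize(im,None,fx=scale,fy=scale,interpolation=cv2.INTER_CUBIC); cv2.imwrite('pics/'+name,im)
def save3(s,n,**k): save(s,n,**k)
E
python3 - <<'E'
from h import *
for n in ['top','side','wrist']:
    s=snap(n); save(s,n+'0.png'); print(n,s['fovy'],s['k1'],(-s['R'].T@s['t']).round(3),(s['depth']>0).mean())
o=r.get_obs();print(o)
E
```

```text
pics
top 53.088350161604794 -0.04430168008441769 [0.233 0.015 1.238] 0.995819091796875
side 53.41279467960152 0.02488625605035891 [ 0.243 -0.823  0.858] 0.9960530598958334
wrist 67.66645478183699 -0.02793049415721953 [0.111 0.719 0.373] 0.9958546956380209
{'t': 0.15, 'qpos': array([-1.41552116,  0.59189439,  0.04829624,  1.60950551, -0.03327227,
        0.94268371, -0.033704  ]), 'dq': array([-0.00028975, -0.0030537 , -0.00140963, -0.00392312,  0.00045008,
       -0.00158819, -0.00064106]), 'joint_efforts': array([ 3.24986097e-03, -5.49245489e+01,  1.54959172e+00, -1.98453319e+01,
        9.54024901e-03,  5.66550603e-03, -6.49136894e-06]), 'tool_pos': array([0.17836034, 0.70220266, 0.30302144]), 'ee_rot': array([-3.89592827e-01, -3.11723915e+00,  2.64524591e-03]), 'ft_force': array([-0.20239175,  0.20212247, -0.55561115]), 'wrist_torque': array([-0.0774561 ,  0.04788836,  0.00141027]), 'finger_gap': 1.001562424568568}
```

View pics/top0.png

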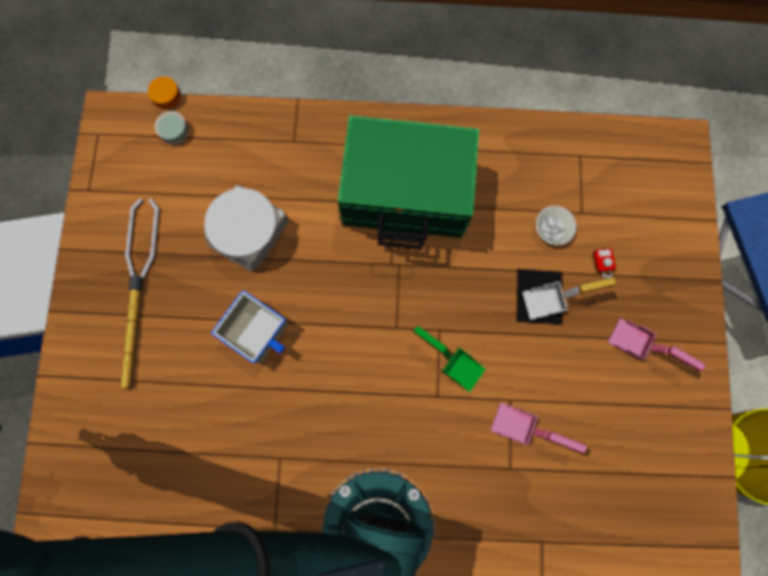

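View pics/side0.png

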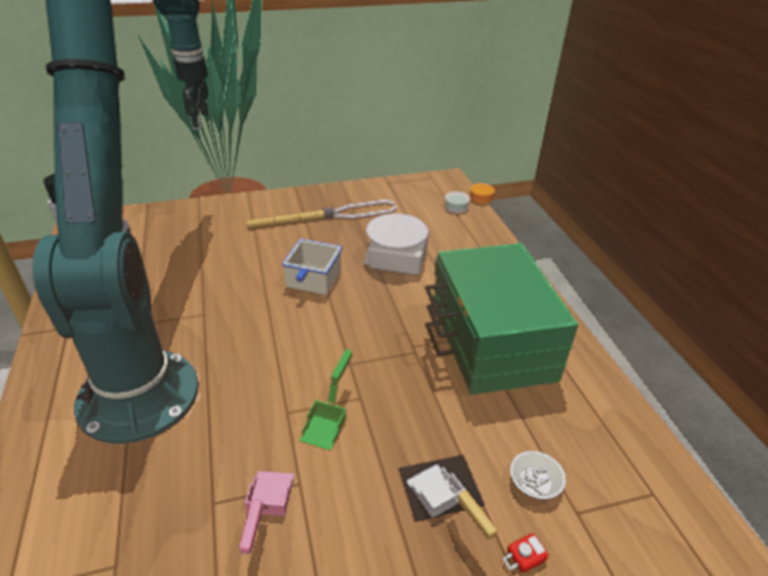

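View pics/wrist0.png

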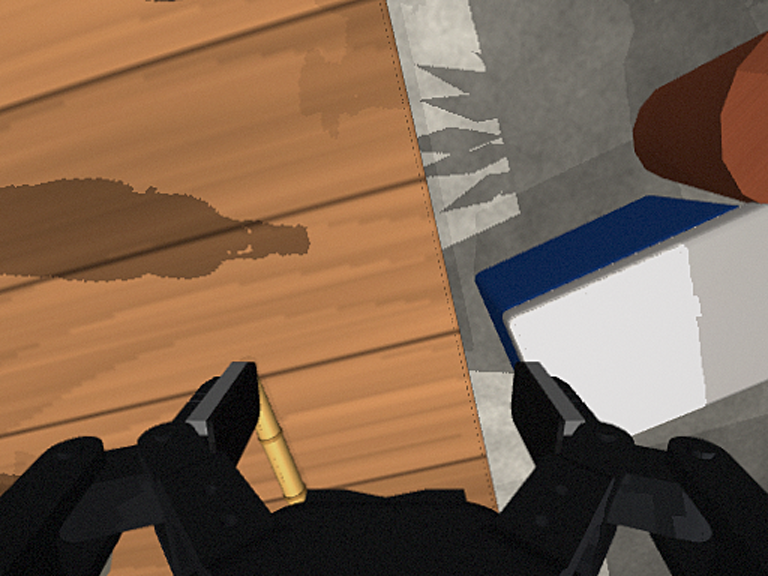

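Top view (768x576 scale): tower at (410,175) with its handle at (403,230), balance pan (241,224), tub (250,327) with its lug towards (287,348), mat (540,297) holding the silver scoop with yellow grip at (598,286), dish (556,226), clicker (605,262), net at the left, plus green/pink decoys. Next I measure these.

```bash
cat > meas.py <<'E'
from h import *
def med(P,m): return np.nanmedian(P[m],axis=0)
def rect(X): 
    (c,wh,a)=cv2.minAreaRect((X[:,:2]*1000).astype(np.float32)); return np.round(c,1),np.round(wh,1),round(a,1)
def run(s):
    P=pts(s); hsv=cv2.cvtColor(s['pixels'],cv2.COLOR_BGR2HSV); H,S,V=[hsv[...,i].astype(int) for i in range(3)]
    z=P[...,2]
    g=(H>50)&(H<85)&(S>120)&(abs(z-.156)<.008)
    print('tower top',g.sum(),med(P,g).round(3),rect(P[g]))
    p=(S<60)&(abs(z-.084)<.006)&(P[...,1]>.1)
    X=P[p]; print('pan',p.sum(),rect(X),X.mean(0).round(4),med(P,p).round(4))
    b=(H>105)&(H<130)&(S>100)&(z>.04)&(z<.085)&(P[...,1]>-.1)
    X=P[b]; print('tub blue',b.sum(),rect(X),med(P,b).round(4))
    bl=b&False
    k=(V<50)&(z<.012)&(z>-.004)&(P[...,1]<-.15)&(P[...,0]>.3)
    X=P[k]; print('mat',k.sum(),rect(X))
    y=(H>15)&(H<32)&(S>110)&(z>.06)&(z<.1)&(P[...,1]<-.1)
    X=P[y]; print('grip',y.sum(),rect(X),med(P,y).round(4))
    w=(S<50)&(V>80)&(z>.0)&(z<.06)&(P[...,1]<-.15)&(P[...,0]>.35)&(P[...,0]<.55)
    X=P[w]; print('scoop pan',w.sum(),rect(X),X.mean(0).round(4))
    return P,H,S,V
if __name__=='__main__':
    for n in ['top','side']:
        print(n); s=snap(n); run(s)
E
python3 meas.py
```

```text
top
tower top 5106 [ 0.714 -0.03   0.155] (array([716.2, -30. ]), array([267.4, 198.5]), 86.5)
pan 1632 (array([605.6, 319.1]), array([147. , 146.4]), 26.3) [0.6065 0.3192 0.0832] [0.6059 0.3194 0.0832]
tub blue 87 (array([354.6, 226. ]), array([ 34.7, 101.3]), 58.7) [0.3522 0.2284 0.0641]
mat 460 (array([ 520.9, -260.6]), array([276.8, 136.3]), 68.4)
grip 132 (array([ 441.1, -282.7]), array([ 22.8, 398.5]), 24.0) [ 0.5066 -0.4286  0.0852]
scoop pan 529 (array([ 495. , -394.2]), array([ 65. , 195.4]), 13.4) [ 0.484  -0.3444  0.011 ]
side
tower top 13 [ 0.804 -0.084  0.157] (array([ 804. , -100.2]), array([131.7,   4.1]), 87.5)
pan 1210 (array([643. , 996.5]), array([1502.3, 2399.9]), 90.0) [0.6659 0.8865 0.0845] [0.6175 0.3594 0.0847]
tub blue 33 (array([354.7, 222.7]), array([30.7, 14.8]), 64.8) [0.3526 0.2199 0.066 ]
mat 0 (array([0., 0.]), array([0., 0.]), 0.0)
grip 264 (array([ 535.2, -198.1]), array([420.6, 356.2]), 45.9) [ 0.5067 -0.4347  0.0832]
scoop pan 852 (array([ 508.4, -393.6]), array([ 81.3, 209.3]), 17.9) [ 0.4849 -0.3419  0.0104]
```

Run:
```python
from h import *
s=snap('top'); P=pts(s)
hsv=cv2.cvtColor(s['pixels'],cv2.COLOR_BGR2HSV); H,S,V=[hsv[...,i].astype(int) for i in range(3)]
def cc(m,name,zp):
    n,l,st,c=cv2.connectedComponentsWithStats(m.astype(np.uint8))
    for i in range(1,n):
        if st[i,4]>15:
            ct,_=cv2.findContours((l==i).astype(np.uint8),cv2.RETR_EXTERNAL,cv2.CHAIN_APPROX_NONE)
            W=plane(s,ct[0].reshape(-1,2),zp); print(name,st[i,4],c[i].round(),cv2.minAreaRect((W[:,:2]*1000).astype(np.float32)), (cv2.minEnclosingCircle((W[:,:2]*1000).astype(np.float32))))
cc((H>105)&(H<130)&(S>100)&(np.arange(512)[None]<220)&(np.arange(512)[None]>100),'blue',.066)
cc((V<60)&(S<120)&(P[...,2]<.012)&(P[...,1]<-.2)&(P[...,0]>.4),'mat',.004)
cc((H>15)&(H<32)&(S>110)&(P[...,2]>.06)&(P[...,1]<-.2),'grip',.082)
cc((S<60)&(abs(P[...,2]-.084)<.008)&(P[...,1]>.1),'pan',.084)
cc((H>50)&(H<85)&(S>120)&(abs(P[...,2]-.156)<.008),'tower',.156)
save(s,'tubz.png',scale=5,crop=(130,180,210,260))
save(s,'handz.png',scale=5,crop=(215,70,335,180))
save(s,'matz.png',scale=6,crop=(335,140,425,230))
```

```text
blue 102 [182. 229.] ((353.0171203613281, 224.07537841796875), (35.18880081176758, 101.39946746826172), 57.70994186401367) ((362.4161376953125, 238.94888305664062), 50.699832916259766)
mat 33 [394.  31.] ((1120.0506591796875, -469.8597412109375), (34.673500061035156, 21.331174850463867), 29.60195541381836) ((1120.676513671875, -468.7289733886719), 18.770282745361328)
mat 16 [485. 147.] ((692.135986328125, -771.6934204101562), (48.26959991455078, 6.957562446594238), 17.3671875) ((692.8649291992188, -774.0244140625), 24.13739013671875)
mat 30 [497. 177.] ((587.82861328125, -804.8720703125), (82.12291717529297, 4.684378147125244), 15.761373519897461) ((587.9712524414062, -805.37744140625), 41.06716537475586)
mat 436 [357. 195.] ((493.02880859375, -332.5127258300781), (95.84722900390625, 113.18778991699219), 89.47379302978516) ((492.90643310546875, -332.18182373046875), 69.93175506591797)
mat 48 [505. 201.] ((501.4400329589844, -824.9815063476562), (81.90419006347656, 14.203173637390137), 17.94999885559082) ((502.7958984375, -829.1668701171875), 40.974830627441406)
grip 129 [398. 190.] ((507.1956481933594, -430.6688537597656), (16.946630477905273, 76.5238037109375), 15.229557991027832) ((508.82122802734375, -430.226318359375), 38.28536605834961)
pan 1646 [160. 148.] ((606.9030151367188, 319.31463623046875), (149.5125274658203, 142.594482421875), 4.996912956237793) ((607.0542602539062, 317.58453369140625), 75.10684967041016)
tower 5040 [273. 111.] ((714.4527587890625, -29.776168823242188), (267.8454284667969, 198.3269805908203), 86.48057556152344) ((718.3569946289062, -29.89380645751953), 160.52735900878906)
```

View pics/tubz.png

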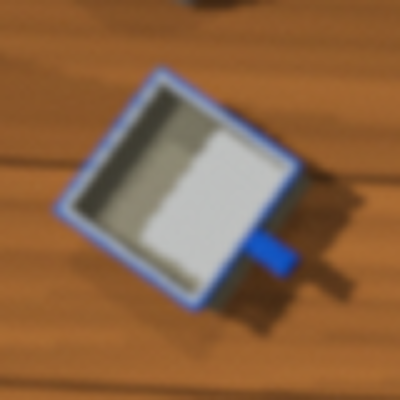

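View pics/handz.png

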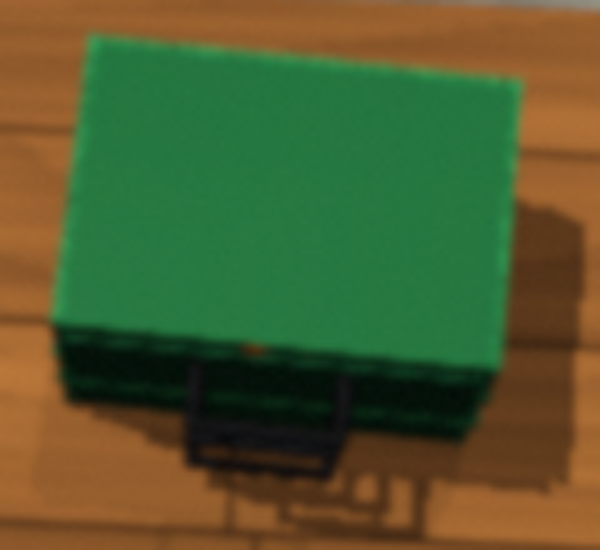

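View pics/matz.png

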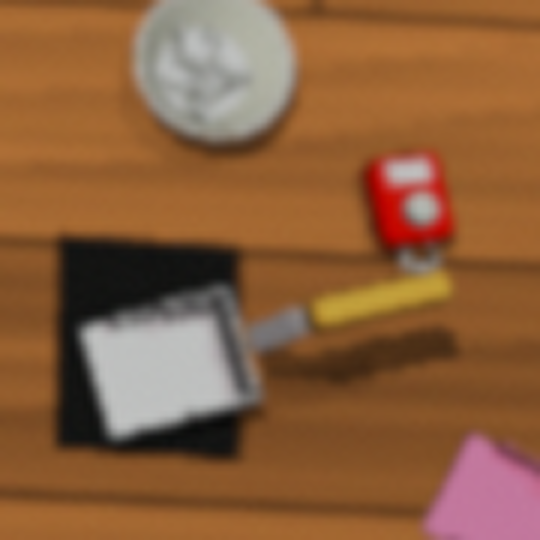

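Run:
```python
from h import *
s=snap('top')
def c(pt,sc,off,z): return plane(s,np.array(pt,float)/sc+np.array(off)-(0.5-0.5/sc),z)[:,:2]
t=c([(162,70),(302,165),(197,308),(55,208)],5,(130,180),.068); print('tub',t.round(4),t.mean(0).round(4))
e=(t[0]+t[1]-t[2]-t[3])/2; print(np.linalg.norm(t-np.roll(t,1,0),axis=1))
# lug axis: from centre to lug side (between corner1 and corner2)
d=(t[1]+t[2])/2-t.mean(0); print('lug dir',d/np.linalg.norm(d),'lug pos',t.mean(0)+d/np.linalg.norm(d)*.069)
print('lug seen',c([(252,240),(290,268)],5,(130,180),.066))
b=c([(190,428),(345,440)],5,(215,70),.137); print('bar',b,b.mean(0),np.linalg.norm(b[0]-b[1]))
w=c([(92,36),(522,80),(500,370),(55,320)],5,(215,70),.156); print('tower',w,w.mean(0),np.linalg.norm(w-np.roll(w,1,0),axis=1))
m=c([(62,238),(240,248),(240,455),(60,443)],6,(335,140),.004); print('mat',m,m.mean(0))
g=c([(312,312),(452,287)],6,(335,140),.082); print('grip',g,g.mean(0))
s2=snap('side'); P=pts(s2)
hsv=cv2.cvtColor(s2['pixels'],cv2.COLOR_BGR2HSV); H,S,V=[hsv[...,i].astype(int) for i in range(3)]
y=(H>15)&(H<32)&(S>110)&(P[...,2]>.06)&(P[...,1]<-.3)&(P[...,2]<.1)&(P[...,1]>-.6)&(P[...,0]>.3)
n,l,st,cc=cv2.connectedComponentsWithStats(y.astype(np.uint8)); print(st,cc); 
i=1+np.argmax(st[1:,4]); ct,_=cv2.findContours((l==i).astype(np.uint8),0,1); print(cv2.minAreaRect((P[l==i][:,:2]*1000).astype(np.float32)),np.median(P[l==i],axis=0))
```

```text
tub [[0.4617 0.3005]
 [0.4064 0.2086]
 [0.3158 0.2653]
 [0.3723 0.3581]] [0.389  0.2831]
[0.10631576 0.10730425 0.10687646 0.10866896]
lug dir [-0.51769752 -0.85556372] lug pos [0.35331278 0.22407675]
lug seen [[0.35891941 0.23576634]
 [0.34298594 0.21113607]]
bar [[ 0.57814143  0.02429896]
 [ 0.57525056 -0.06857613]] [ 0.57669599 -0.02213859] 0.09292006333252364
tower [[ 0.8217566   0.0964485 ]
 [ 0.80592795 -0.16936701]
 [ 0.61724133 -0.15780187]
 [ 0.6353077   0.10754803]] [ 0.7200584  -0.03079309] [0.186779   0.26628638 0.18904072 0.26596421]
mat [[ 0.5520275  -0.28458223]
 [ 0.55123957 -0.38383935]
 [ 0.43526192 -0.3816523 ]
 [ 0.43726336 -0.28316567]] [ 0.49394809 -0.33330989]
grip [[ 0.49889168 -0.39552362]
 [ 0.51576646 -0.46952099]] [ 0.50732907 -0.43252231]
[[     0      0    512    384 196363]
 [   306    327     25     33    245]] [[255.42188702 191.3100686 ]
 [318.10612245 343.72653061]]
((508.8727722167969, -433.3642272949219), (16.859893798828125, 72.2287368774414), 14.984809875488281) [ 0.50711813 -0.43758837  0.08339266]
```

```bash
cat > mv.py <<'E'
from h import *
import sys
def Rdown(psi):
    c,s=np.cos(psi),np.sin(psi); return np.array([[-s,c,0],[c,s,0],[0,0,-1.]])
def go(p,R,o=None):
    o=o or r.get_obs(); R0=Ro.from_rotvec(o['ee_rot']).as_matrix()
    d=R0.T@(np.array(p)-o['tool_pos'])*1000; rv=Ro.from_matrix(R0.T@R).as_rotvec()
    print('shift',d.round(1),'rot',rv.round(3),'| dist',np.linalg.norm(d).round(0),'deg',np.degrees(np.linalg.norm(rv)).round(1)); return d,rv
if __name__=='__main__':
    a=[float(x) for x in sys.argv[1:]]
    # grasp point target x y z(grasp) psi_deg -> tcp = z+.054
    go([a[0],a[1],a[2]+.054],Rdown(np.radians(a[3])))
E
python3 mv.py .577 -.022 .22 -3.8
```

```text
shift [-564.7 -604.2   29.9] rot [-0.     0.     1.388] | dist 828.0 deg 79.5
```

arm_command(plan=[[-565,-604,30,0,0,1.388,0.35],[-565,-604,30,0,0,1.388,0.35],[-565,-604,30,0,0,1.388,0.35],[-565,-604,30,0,0,1.388,0.35],[-565,-604,30,0,0,1.388,0.35],[-565,-604,30,0,0,1.388,0.35],[-565,-604,30,0,0,1.388,0.35],[-565,-604,30,0,0,1.388,0.35],[-565,-604,30,0,0,1.388,0.35],[-565,-604,30,0,0,1.388,0.35],[-565,-604,30,0,0,1.388,0.35],[-565,-604,30,0,0,1.388,0.35]], force=60)

```text
t: 1.9
tool_pos: [0.5411, 0.0446, 0.277]
ee_rot: [2.293, 2.147, 0.002]
ft_force: [0.7, 0.5, -0.2]
finger_gap: 0.351
```

```bash
python3 mv.py .577 -.022 .22 -3.8; python3 -c "
from h import *
print(r.get_obs()['qpos'].round(2))"
```

```text
shift [-64.1  40.2   3. ] rot [ 0.001 -0.001  0.001] | dist 76.0 deg 0.1
[-0.51  0.43  0.46  2.06 -0.29  0.71  0.07]
```

arm_command(plan=[[-55,36,3,0,0,0,0.35],[-55,36,3,0,0,0,0.35],[-55,36,3,0,0,0,0.35]])

```text
t: 2.28
tool_pos: [0.5722, -0.0112, 0.2736]
ee_rot: [-2.294, -2.145, 0.0]
ft_force: [0.5, 0.8, 0.5]
finger_gap: 0.349
```

```bash
python3 mv.py .577 -.022 .22 -3.8
python3 - <<'E'
from h import *
s=snap('wrist'); save(s,'w1.png')
print(proj(s,[[.577,-.022,.135]])*1.5)
P=pts(s); print(r.get_obs()['finger_gap'])
np.save('P.npy',P)
# bar points
z=P[...,2]; m=(abs(z-.138)<.006)&(P[...,0]<.61)
X=P[m]; print(m.sum()); print(cv2.minAreaRect((X[:,:2]*1000).astype(np.float32)))
E
```

```text
shift [-10.5   5.5  -0.4] rot [-0.001 -0.    -0.001] | dist 12.0 deg 0.1
[[393.23450876 328.39472343]]
0.34844065595483364
2075
((591.722900390625, -20.48647689819336), (98.63153839111328, 31.293834686279297), 86.28717803955078)
```

View pics/w1.png

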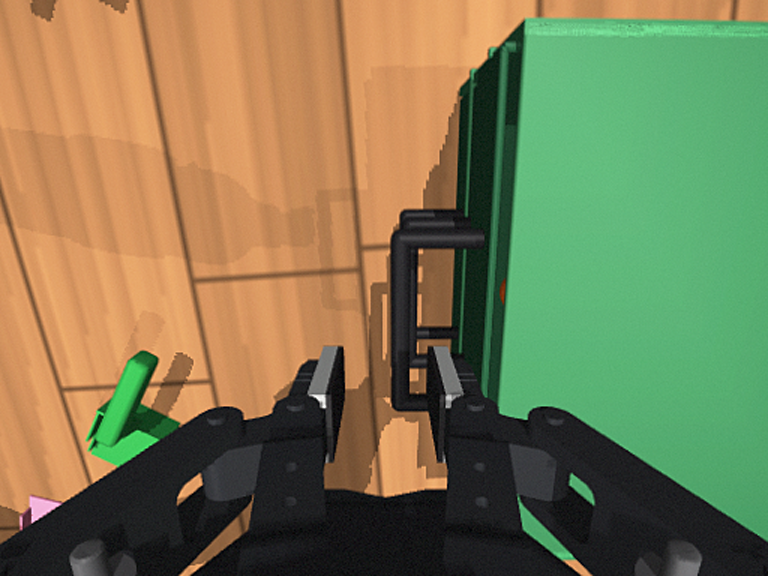

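Run:
```python
from h import *
from mv import *
s=snap('wrist')
a=plane(s,np.array([(404,240),(404,405)])/1.5-.17,.137); print(a, a.mean(0))
P=pts(s); print(P[int(320/1.5),int(404/1.5)])
c=a.mean(0)
go([c[0],c[1],.135+.054],Rdown(np.radians(-3.7)))
```

```text
[[ 0.58443207  0.02572804  0.137     ]
 [ 0.57971614 -0.06446865  0.137     ]] [ 0.58207411 -0.0193703   0.137     ]
[ 0.58206661 -0.01379094  0.14097451]
shift [-9.6 11.1 84.5] rot [-0.001 -0.001  0.001] | dist 86.0 deg 0.1
```

arm_command(plan=[[-9,10,30,0,0,0,0.35],[-9,10,84,0,0,0,0.35],[-9,10,84,0,0,0,0.35],[-9,10,84,0,0,0,0.35],[-9,10,84,0,0,0,0.1],[-9,10,84,0,0,0,0],[-9,10,84,0,0,0,0],[-9,10,84,0,0,0,0],[-9,10,84,0,0,0,0]])

```text
t: 3.5
tool_pos: [0.5823, -0.0203, 0.1918]
ee_rot: [2.292, 2.147, 0.004]
ft_force: [-1.1, 1.5, 6.7]
finger_gap: 0.093
```

Run:
```python
from h import *
s=snap('wrist'); save(s,'w2.png')
```

```text
(no output)
```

View pics/w2.png

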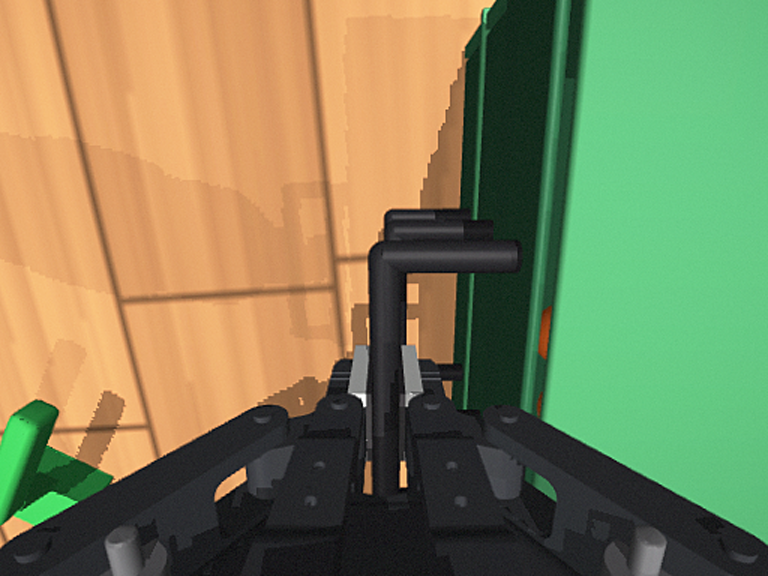

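arm_command(plan=[[0,-8,0,0,0,0,0],[0,-20,0,0,0,0,0],[0,-34,0,0,0,0,0],[0,-48,0,0,0,0,0],[0,-62,0,0,0,0,0],[0,-76,0,0,0,0,0],[0,-90,0,0,0,0,0],[0,-102,0,0,0,0,0],[0,-110,0,0,0,0,0],[0,-115,0,0,0,0,0],[0,-118,0,0,0,0,0],[0,-118,0,0,0,0,0]])

```text
t: 5.05
tool_pos: [0.4657, -0.0132, 0.1917]
ee_rot: [2.291, 2.144, 0.007]
ft_force: [0.8, 1.3, 13.5]
finger_gap: 0.091
```

arm_command(plan=[[0,-3,0,0,0,0,0],[0,-6,0,0,0,0,0],[0,-6,0,0,0,0,0]])

```text
t: 5.42
tool_pos: [0.4642, -0.013, 0.1918]
ee_rot: [2.285, 2.139, 0.016]
ft_force: [8.6, 0.4, 2.7]
finger_gap: 0.09
```

arm_command(plan=[[0,-3,0,0,0,0,0.35],[0,-3,0,0,0,0,0.35],[0,-3,0,0,0,0,0.35],[0,-3,-20,0,0,0,0.35],[0,-3,-60,0,0,0,0.35],[0,0,-120,0,0,0,0.5],[0,0,-150,0,0,0,0.5],[0,0,-150,0,0,0,0.5]])

```text
t: 6.42
tool_pos: [0.4572, -0.0127, 0.3409]
ee_rot: [-2.293, -2.147, -0.002]
ft_force: [-0.4, 1.0, 0.2]
finger_gap: 0.498
```

Run:
```python
from h import *
s=snap('wrist'); save(s,'w3.png'); s=snap('top'); save(s,'t3.png',scale=4,crop=(200,60,350,200))
s=snap('side'); save(s,'s3.png',scale=4,crop=(260,140,400,270))
print(r.get_obs()['qpos'].round(2))
```

```text
[-0.54  0.23  0.56  2.17 -0.17  0.78  0.07]
```

View pics/w3.png

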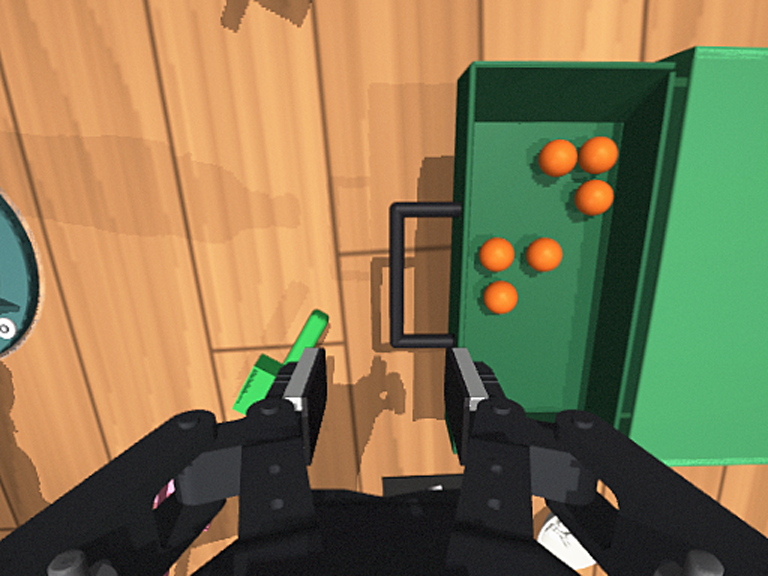

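View pics/t3.png

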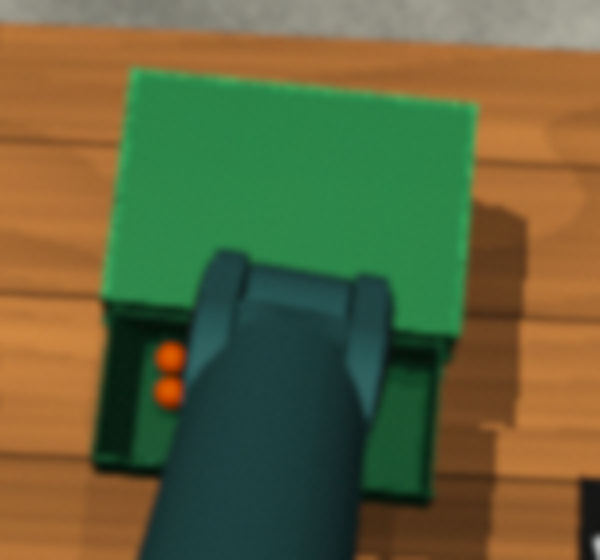

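View pics/s3.png

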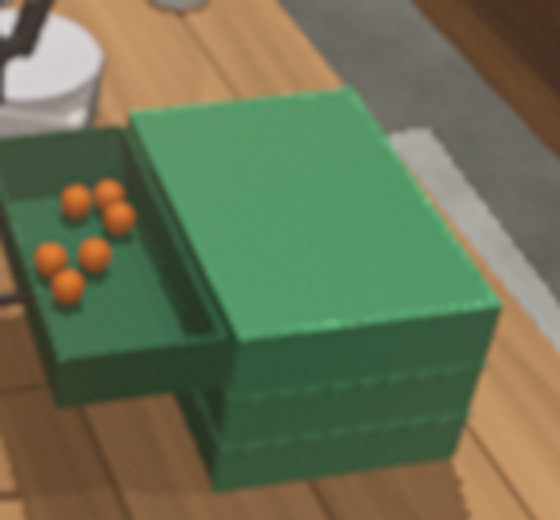

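```bash
cat > lane.py <<'E'
from h import *
C=np.array([.7200,-.0308]); 
# refine with bar at stop: bar = C - .257*xhat
def balls(s,show=True):
    hsv=cv2.cvtColor(s['pixels'],cv2.COLOR_BGR2HSV); H,S,V=[hsv[...,i].astype(int) for i in range(3)]
    m=((H<16)&(S>190)&(V>120)).astype(np.uint8)
    n,l,st,c=cv2.connectedComponentsWithStats(m)
    out=[]
    for i in range(1,n):
        if st[i,4]>20: out.append((st[i,4],c[i]))
    return out
E
python3 - <<'E'
from lane import *
s=snap('wrist')
b=balls(s)
for a,c in b: print(a,(c*1.5).round(),plane(s,c,.116).round(4))
e=np.array([(475,122),(618,122),(584,410)])/1.5-.17
print('floor',plane(s,e,.104).round(4))
e=np.array([(470,64),(678,70),(620,450)])/1.5-.17
print('rim',plane(s,e,.149).round(4))
E
```

```text
467 [605. 154.] [[0.6052 0.0565 0.116 ]]
457 [564. 157.] [[0.5783 0.0563 0.116 ]]
446 [601. 197.] [[0.6044 0.029  0.116 ]]
385 [501. 255.] [[ 0.5375 -0.0063  0.116 ]]
386 [549. 255.] [[ 0.571  -0.0086  0.116 ]]
361 [505. 298.] [[ 0.5406 -0.0379  0.116 ]]
floor [[ 0.5224  0.0823  0.104 ]
 [ 0.6181  0.0768  0.104 ]
 [ 0.6089 -0.1409  0.104 ]]
rim [[ 0.5111  0.109   0.149 ]
 [ 0.6269  0.0996  0.149 ]
 [ 0.6154 -0.1461  0.149 ]]
```

```bash
python3 mv.py .415 .326 .23 58.8
```

```text
shift [335.1 -63.2  54.1] rot [-0.005 -0.002 -1.092] | dist 345.0 deg 62.6
```

arm_command(plan=[[335,-63,54,0,0,-1.092,0.6],[335,-63,54,0,0,-1.092,0.6],[335,-63,54,0,0,-1.092,0.6],[335,-63,54,0,0,-1.092,0.6],[335,-63,54,0,0,-1.092,0.6],[335,-63,54,0,0,-1.092,0.6],[335,-63,54,0,0,-1.092,0.6],[335,-63,54,0,0,-1.092,0.6],[335,-63,54,0,0,-1.092,0.6]])

```text
t: 7.75
tool_pos: [0.4175, 0.3238, 0.2853]
ee_rot: [-0.85, -3.024, 0.003]
ft_force: [-0.2, -0.1, 0.6]
finger_gap: 0.599
```

Run:
```python
from h import *
print(r.get_obs()['tool_pos'], r.get_obs()['qpos'].round(2))
s=snap('wrist'); save(s,'w4.png')
t=np.array([[0.4617,0.3005],[0.4064,0.2086],[0.3158,0.2653],[0.3723,0.3581]])
print((proj(s,np.c_[t,[.068]*4])*1.5).round())
```

```text
[0.41747319 0.32376737 0.28533133] [-0.88  0.38  0.17  2.07 -0.1   0.7   0.38]
[[389. 338.]
 [241. 339.]
 [228. 187.]
 [394. 187.]]
```

View pics/w4.png

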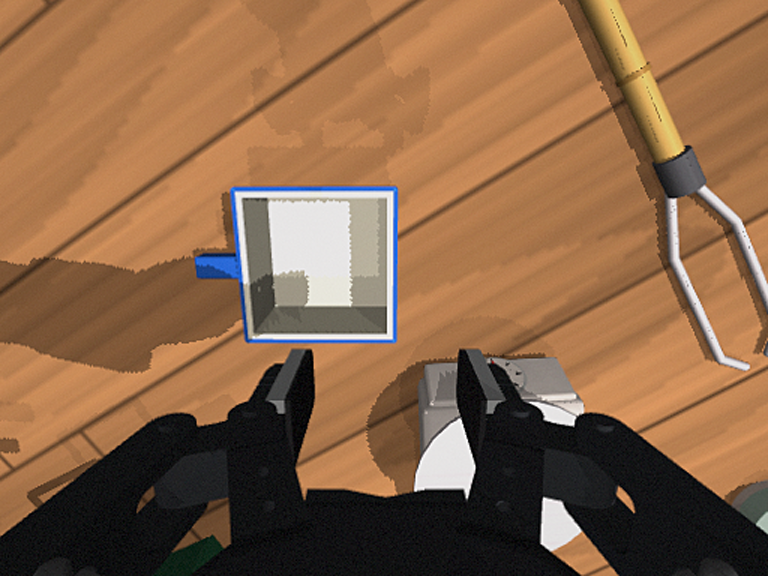

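Run:
```python
from h import *
from mv import *
s=snap('wrist')
t=plane(s,np.array([(397,187),(396,341),(246,341),(233,187)])/1.5-.17,.068)[:,:2]
print(t.round(4)); c=t.mean(0); print(c,np.linalg.norm(t-np.roll(t,1,0),axis=1))
d=(t[0]+t[1]-t[2]-t[3]); psi=np.degrees(np.arctan2(d[1],d[0])); print(psi)
u=d/np.linalg.norm(d)
w=c+u*.050; print(w)
go([w[0],w[1],.052+.054],Rdown(np.radians(psi)))
```

```text
[[0.3734 0.3601]
 [0.4659 0.3037]
 [0.4094 0.2109]
 [0.3172 0.2686]]
[0.39147785 0.28581807] [0.10738081 0.10834798 0.10871285 0.10873269]
58.58217088957515
[0.41754161 0.3284875 ]
shift [  2.2   3.7 179.7] rot [-0.001  0.     0.001] | dist 180.0 deg 0.1
```

arm_command(plan=[[2,2,60,0,0,0,0.6],[2,2,120,0,0,0,0.6],[2,2,160,0,0,0,0.6],[2,2,179,0,0,0,0.6],[2,2,179,0,0,0,0.6],[2,2,179,0,0,0,0.6],[2,2,179,0,0,0,0],[2,2,179,0,0,0,0],[2,2,179,0,0,0,0],[2,2,179,0,0,0,0],[2,2,179,0,0,0,0],[2,2,179,0,0,0,0]])

```text
t: 9.35
tool_pos: [0.4166, 0.3286, 0.1075]
ee_rot: [0.845, 3.025, 0.001]
ft_force: [-0.4, -1.3, 6.0]
finger_gap: 0.037
```

arm_command(plan=[[0,0,-20,0,0,0,0],[0,0,-60,0,0,0,0],[0,0,-110,0,0,0,0],[0,0,-140,0,0,0,0],[0,0,-140,0,0,0,0],[0,0,-140,0,0,0,0]])

```text
t: 10.1
tool_pos: [0.4158, 0.3281, 0.246]
ee_rot: [-0.845, -3.025, 0.002]
ft_force: [-0.2, -0.5, -2.3]
finger_gap: 0.035
```

Run:
```python
from h import *
print(r.get_obs()['tool_pos'], r.get_obs()['ft_force'])
s=snap('wrist'); save(s,'w5.png')
s=snap('top'); save(s,'t5.png')
s=snap('side'); save(s,'s5.png',scale=3,crop=(150,80,330,260))
```

```text
[0.41578218 0.32813817 0.24596572] [-0.23057366 -0.4856132  -2.28096501]
```

View pics/w5.png

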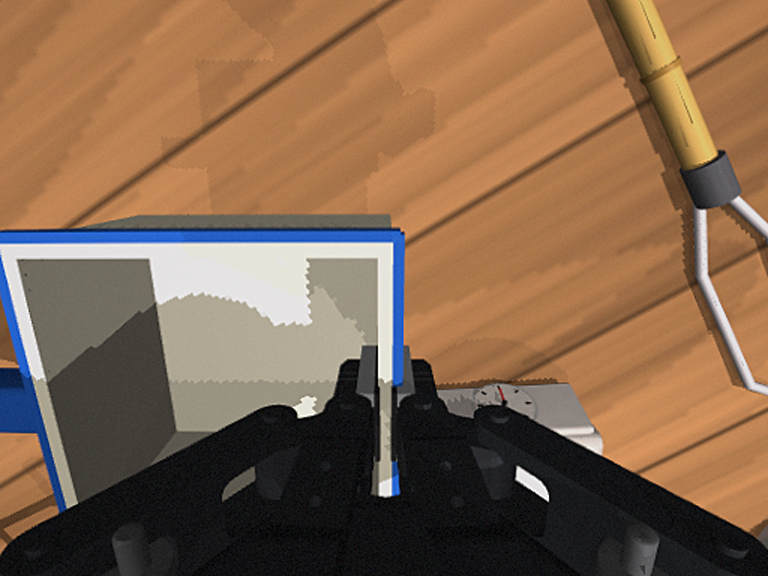

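View pics/s5.png

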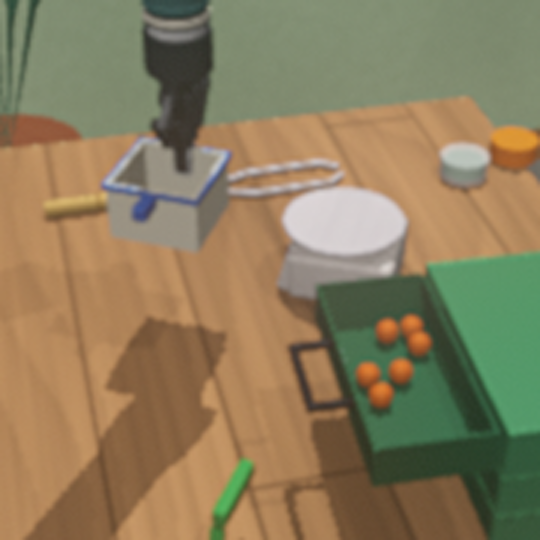

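View pics/t5.png

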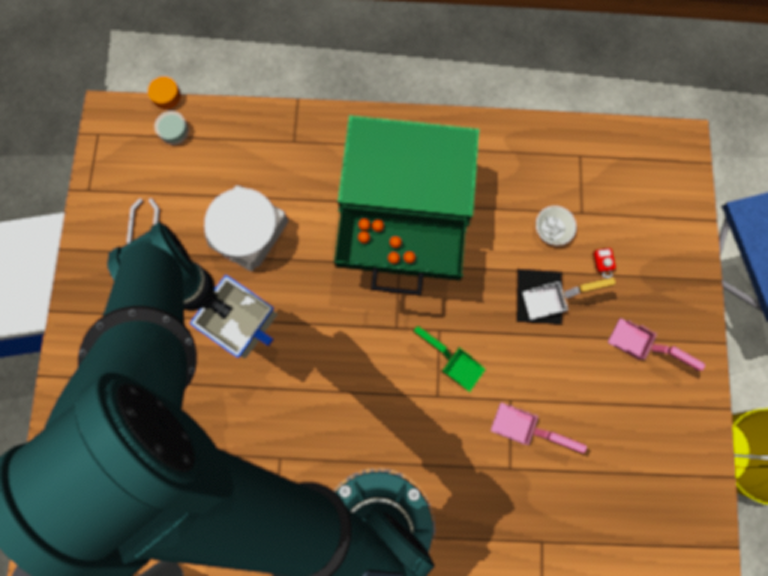

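```bash
python3 mv.py .657 .3185 .192 0
python3 - <<'E'
from h import *
s=snap('top'); P=pts(s)
hsv=cv2.cvtColor(s['pixels'],cv2.COLOR_BGR2HSV); S=hsv[...,1].astype(int)
m=((S<60)&(abs(P[...,2]-.084)<.008)&(P[...,1]>.2)).astype(np.uint8)
ct=max(cv2.findContours(m,0,1)[0],key=len); W=plane(s,ct.reshape(-1,2),.084)[:,:2].astype(np.float32)*1000
print(cv2.fitEllipse(W))
s=snap('side'); hsv=cv2.cvtColor(s['pixels'],cv2.COLOR_BGR2HSV); S=hsv[...,1].astype(int);P=pts(s)
m=((S<60)&(abs(P[...,2]-.084)<.008)&(P[...,1]>.2)&(P[...,1]<.45)&(P[...,0]<.72)).astype(np.uint8)
ct=max(cv2.findContours(m,0,1)[0],key=len); W=plane(s,ct.reshape(-1,2),.084)[:,:2].astype(np.float32)*1000
print(cv2.fitEllipse(W))
E
```

```text
shift [-211.3  116.9   -1.2] rot [-3.000e-03  1.000e-03  1.026e+00] | dist 241.0 deg 58.8
((606.6844482421875, 319.0114440917969), (143.9197540283203, 147.06875610351562), 102.56510925292969)
((608.7967529296875, 318.8621826171875), (145.95697021484375, 149.02359008789062), 159.58213806152344)
```

arm_command(plan=[[-211,117,-1,0,0,1.026,0],[-211,117,-1,0,0,1.026,0],[-211,117,-1,0,0,1.026,0],[-211,117,-1,0,0,1.026,0],[-211,117,-1,0,0,1.026,0],[-211,117,-1,0,0,1.026,0],[-211,117,-1,0,0,1.026,0],[-211,117,-1,0,0,1.026,0]])

```text
t: 11.35
tool_pos: [0.6572, 0.3193, 0.2471]
ee_rot: [-2.219, -2.223, 0.002]
ft_force: [0.2, -0.0, -0.9]
finger_gap: 0.037
```

```bash
python3 mv.py .6575 .319 .138 0;python3 - <<'E'
from h import *
s=snap('wrist'); save(s,'w6.png')
s=snap('top'); save(s,'t6.png',scale=4,crop=(100,90,240,210))
E
```

```text
shift [-0.3  0.3 55.1] rot [-0.001  0.001  0.002] | dist 55.0 deg 0.1
```

View pics/t6.png

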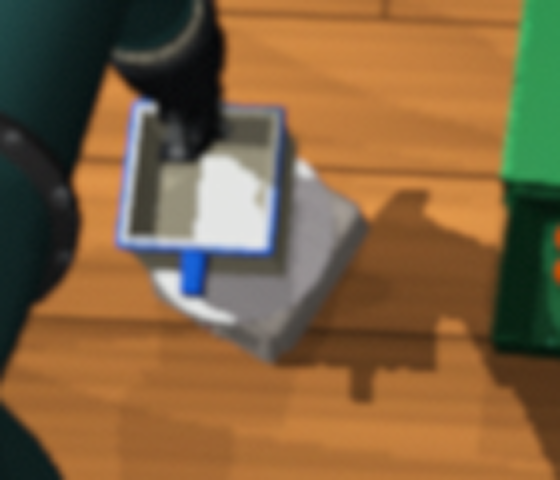

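Run:
```python
from h import *
s=snap('top')
t=plane(s,np.array([(137,101),(286,106),(273,253),(118,246)])/4+[100,90]-.4,.2075); print(t.round(4),t.mean(0))
```

```text
[[0.6607 0.3703 0.2075]
 [0.6617 0.2626 0.2075]
 [0.5514 0.2614 0.2075]
 [0.5515 0.3711 0.2075]] [0.60633059 0.31637618 0.2075    ]
```

arm_command(plan=[[0,0,20,0,0,0,0],[0,0,40,0,0,0,0],[0,0,52,0,0,0,0],[0,0,57,0,0,0,0],[0,0,59,0,0,0,0],[0,0,59,0,0,0,0]])

```text
t: 12.25
tool_pos: [0.6579, 0.3194, 0.189]
ee_rot: [2.221, 2.221, 0.002]
ft_force: [-0.2, -0.2, -0.4]
finger_gap: 0.035
```

arm_command(plan=[[0,0,2,0,0,0,0],[0,0,3,0,0,0,0],[0,0,3,0,0,0,0.4],[0,0,3,0,0,0,0.4],[0,0,3,0,0,0,0.4],[0,0,-10,0,0,0,0.4],[0,0,-50,0,0,0,0.4],[0,0,-110,0,0,0,0.4],[0,0,-110,0,0,0,0.4]])

```text
t: 13.38
tool_pos: [0.6612, 0.3196, 0.3063]
ee_rot: [2.219, 2.217, 0.019]
ft_force: [0.1, 0.7, 0.2]
finger_gap: 0.399
```

Run:
```python
from h import *
s=snap('wrist'); save(s,'w7.png')
s=snap('side'); save(s,'s7.png',scale=4,crop=(220,110,350,240))
s=snap('top'); save(s,'t7.png',scale=4,crop=(100,90,240,210))
```

```text
(no output)
```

View pics/w7.png

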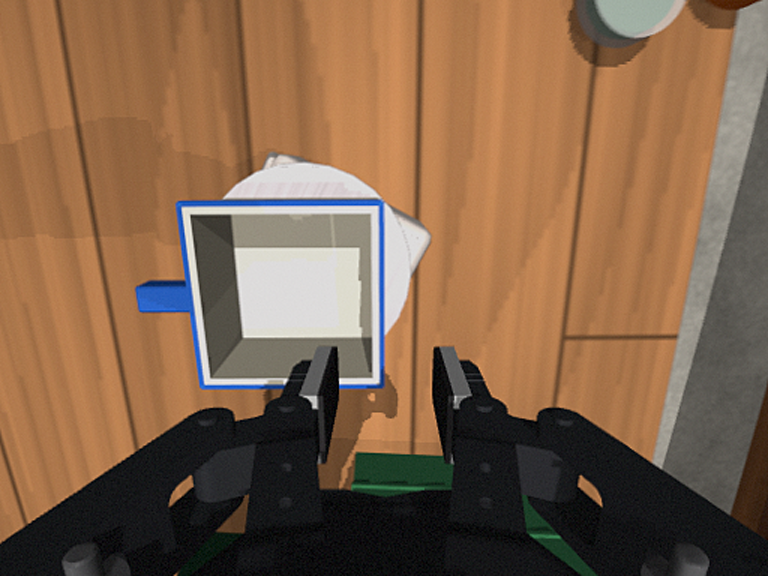

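View pics/s7.png

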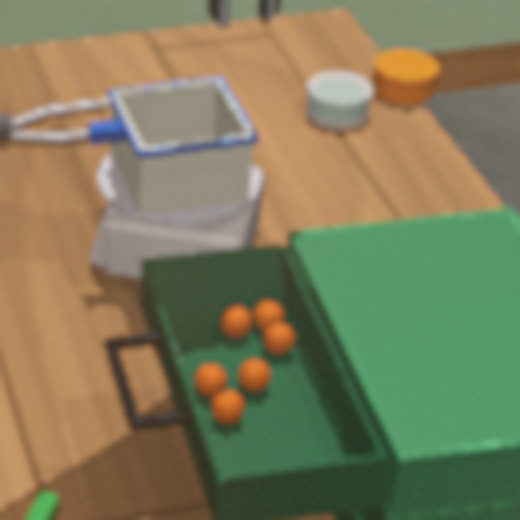

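View pics/t7.png

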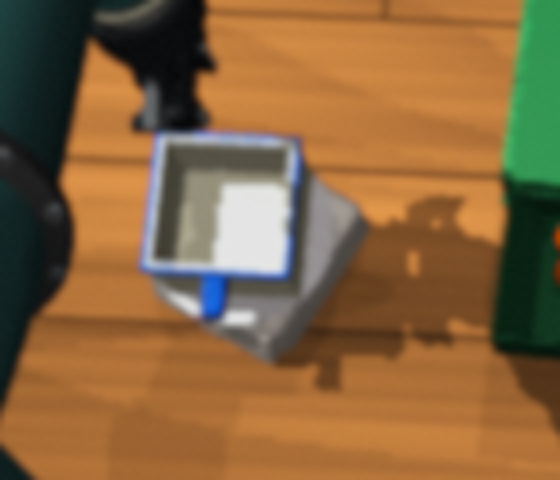

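Run:
```python
from h import *
s=snap('top')
t=plane(s,np.array([(155,131),(302,136),(291,279),(141,271)])/4+[100,90]-.4,.147); print(t.mean(0),np.linalg.norm(t-np.roll(t,1,0),axis=1))
s=snap('wrist'); t=plane(s,np.array([(178,201),(384,200),(383,387),(202,387)])/1.5-.17,.147); print(t.mean(0),np.linalg.norm(t-np.roll(t,1,0),axis=1))
# pan arc points in wrist
e=plane(s,np.array([(308,162),(375,190),(409,250),(405,290),(390,325),(235,182)])/1.5-.17,.079)[:,:2]
A=np.c_[2*e,np.ones(len(e))]; q=np.linalg.lstsq(A,(e**2).sum(1),rcond=None)[0]; print('pan',q[:2],np.sqrt(q[2]+q[:2]@q[:2]))
```

```text
[0.60698174 0.31765815 0.147     ] [0.1105909  0.11188802 0.11256827 0.11201112]
[0.6043743  0.32042926 0.147     ] [0.10543537 0.10480894 0.10524872 0.10450155]
pan [0.60193058 0.32141979] 0.07201313549725197
```

```bash
python3 mv.py .5075 -.4325 .22 13
```

```text
shift [-751.7 -149.2   24.4] rot [-0.003  0.001 -0.227] | dist 767.0 deg 13.0
```

arm_command(plan=[[-752,-149,20,0,0,-0.227,0.4],[-752,-149,20,0,0,-0.227,0.4],[-752,-149,20,0,0,-0.227,0.4],[-752,-149,20,0,0,-0.227,0.4],[-752,-149,20,0,0,-0.227,0.4],[-752,-149,20,0,0,-0.227,0.4],[-752,-149,20,0,0,-0.227,0.4],[-752,-149,20,0,0,-0.227,0.4],[-752,-149,20,0,0,-0.227,0.4],[-752,-149,20,0,0,-0.227,0.4],[-752,-149,20,0,0,-0.227,0.4],[-752,-149,20,0,0,-0.227,0.4]])

```text
t: 15.12
tool_pos: [0.511, -0.4174, 0.2776]
ee_rot: [-1.954, -2.457, -0.0]
ft_force: [0.6, 0.4, 0.2]
finger_gap: 0.398
```

```bash
python3 mv.py .5075 -.4325 .22 13
python3 - <<'E'
from h import *
o=r.get_obs(); print(o['t'],o['qpos'].round(2),o['tool_pos'])
s=snap('wrist'); save(s,'w8.png')
E
```

```text
shift [-13.9  -6.8   3.6] rot [-0.001 -0.002  0.   ] | dist 16.0 deg 0.2
15.125 [ 0.34  0.57  0.41  1.8  -0.29  0.84  1.12] [ 0.51100124 -0.41743873  0.27759308]
```

View pics/w8.png

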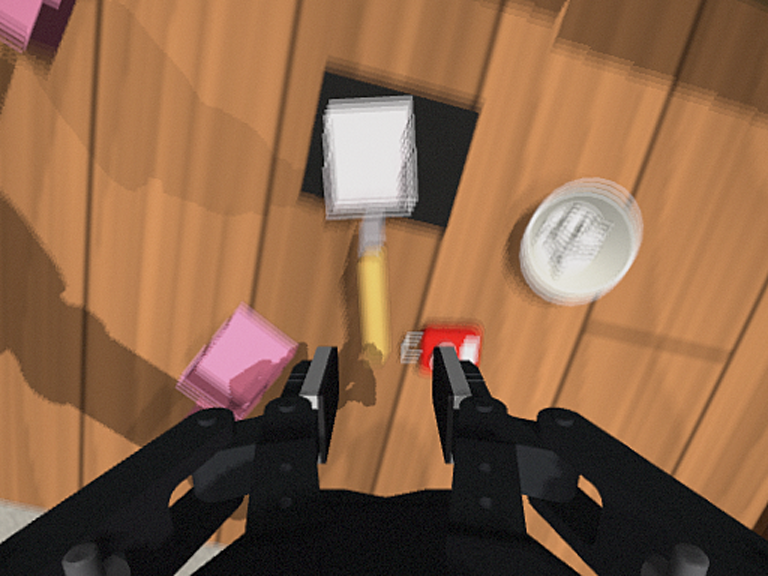

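arm_command(plan=[[0,0,0,0,0,0,0.4],[0,0,0,0,0,0,0.4],[0,0,0,0,0,0,0.4]])

```text
t: 15.55
tool_pos: [0.5129, -0.4139, 0.2785]
ee_rot: [-1.951, -2.461, -0.002]
ft_force: [-0.3, 0.2, 0.4]
finger_gap: 0.4
```

```bash
cat > gripm.py <<'E'
from h import *
from mv import *
def grip(s,zt=.0855):
    hsv=cv2.cvtColor(s['pixels'],cv2.COLOR_BGR2HSV); H,S,V=[hsv[...,i].astype(int) for i in range(3)]
    m=((H>15)&(H<32)&(S>110)&(V>120)).astype(np.uint8)
    P=pts(s); m&=((P[...,2]>.06)&(P[...,2]<.1)).astype(np.uint8)
    ct=max(cv2.findContours(m,0,1)[0],key=cv2.contourArea)
    print(cv2.boundingRect(ct))
    W=plane(s,ct.reshape(-1,2),zt)[:,:2]; R=cv2.minAreaRect((W*1000).astype(np.float32)); print(R, P[m>0].mean(0))
    return R
if __name__=='__main__':
    s=snap('wrist'); save(s,'w9.png'); grip(s); s=snap('top'); grip(s); s=snap('side'); grip(s)
    print(r.get_obs()['tool_pos'])
E
python3 gripm.py
```

```text
(239, 165, 20, 74)
((510.176025390625, -430.0544738769531), (15.460017204284668, 74.43956756591797), 15.736410140991211) [ 0.5098638  -0.42901794  0.08547217]
(287, 230, 1, 1)
((365.10308837890625, -89.59574890136719), (0.0, 0.0), 0.0) [ 0.42135928 -0.04174478  0.07393627]
(306, 328, 25, 32)
((506.0707092285156, -437.0211486816406), (21.303312301635742, 75.82734680175781), 15.763101577758789) [ 0.50095937 -0.40272892  0.08002927]
[ 0.5126297  -0.41478112  0.27909931]
```

View pics/w9.png

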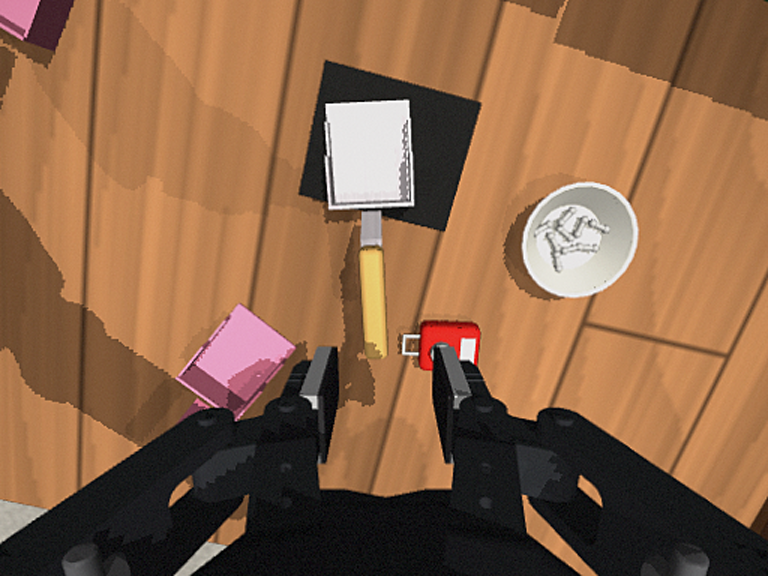

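```bash
python3 mv.py .509 -.431 .080 15.5
```

```text
shift [-15.1  -7.3 145.1] rot [ 0.    -0.001 -0.041] | dist 146.0 deg 2.4
```

arm_command(plan=[[-15,-7,50,0,0,-0.041,0.4],[-15,-7,100,0,0,-0.041,0.4],[-15,-7,130,0,0,-0.041,0.4],[-15,-7,145,0,0,-0.041,0.4],[-15,-7,145,0,0,-0.041,0.4],[-15,-7,145,0,0,-0.041,0.4],[-15,-7,145,0,0,-0.041,0.1],[-15,-7,145,0,0,-0.041,0.1],[-15,-7,145,0,0,-0.041,0.1],[-15,-7,145,0,0,-0.041,0.1],[-15,-7,145,0,0,-0.041,0.1]], force=80)

```text
t: 17.08
tool_pos: [0.5092, -0.4334, 0.1356]
ee_rot: [1.903, 2.496, -0.0]
ft_force: [0.3, -0.1, 5.8]
finger_gap: 0.165
```

Run:
```python
from h import *
print(r.get_obs()['tool_pos'],r.get_obs()['ee_rot'])
s=snap('wrist'); save(s,'w10.png')
s=snap('side'); save(s,'s10.png',scale=5,crop=(250,250,400,384))
```

```text
[ 0.50919516 -0.4333728   0.13555733] [ 1.90317570e+00  2.49587900e+00 -2.52158433e-04]
```

View pics/w10.png

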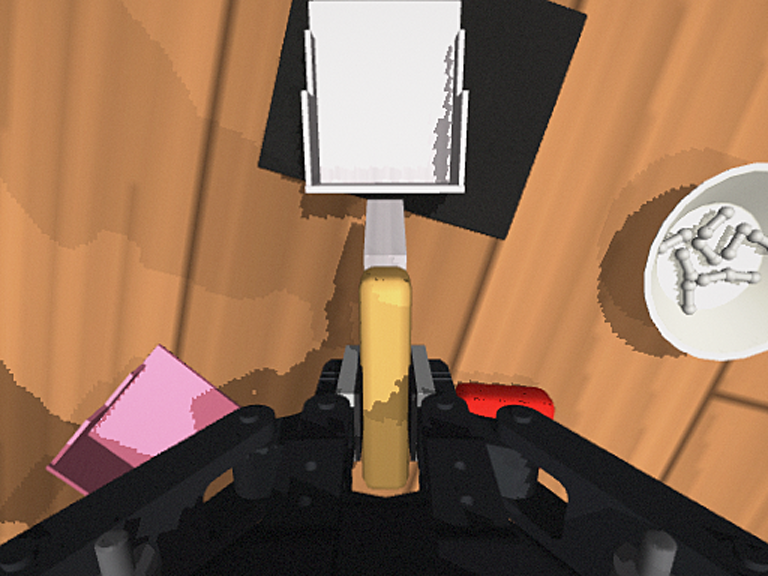

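View pics/s10.png

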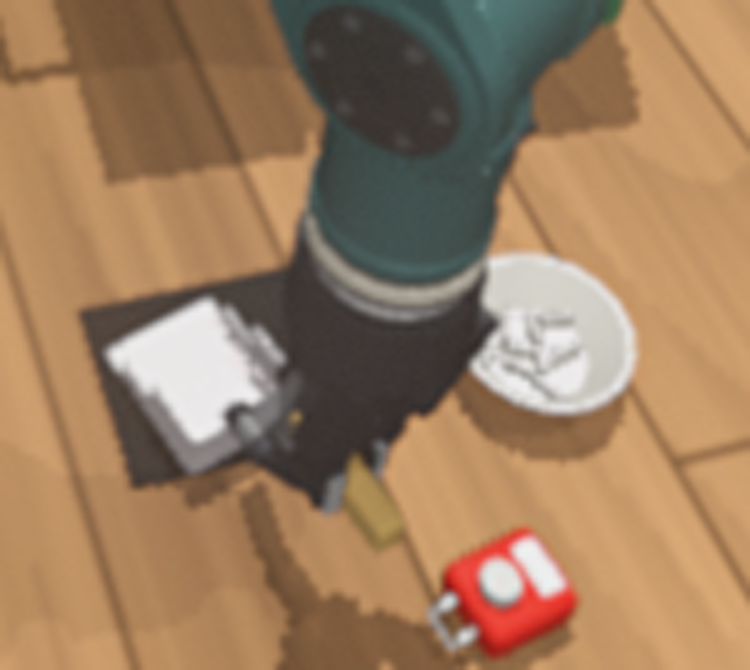

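arm_command(plan=[[0,0,-30,0,0,0,0.1],[0,0,-80,0,0,0,0.1],[0,0,-140,0,0,0,0.1],[0,0,-180,0,0,0,0.1],[0,0,-180,0,0,0,0.1],[0,0,-180,0,0,0,0.1]])

```text
t: 17.92
tool_pos: [0.5079, -0.4313, 0.3128]
ee_rot: [-1.903, -2.497, -0.001]
ft_force: [0.5, 0.9, -1.8]
finger_gap: 0.171
```

Run:
```python
from lane import *
s=snap('top'); save(s,'t11.png',scale=6,crop=(215,125,320,205))
for a,c in balls(s): print(a,c,plane(s,c,.116).round(4))
s=snap('side'); save(s,'s11.png',scale=4,crop=(230,150,400,290))
for a,c in balls(s): print(a,c,plane(s,c,.116).round(4))
s=snap('wrist'); save(s,'w11.png')
```

```text
41 [242.24390244 149.        ] [[0.603 0.057 0.116]]
41 [251.         149.75609756] [[0.6018 0.0302 0.116 ]]
41 [242.         157.24390244] [[0.5767 0.0564 0.116 ]]
39 [263.         160.58974359] [[ 0.5692 -0.0079  0.116 ]]
59 [398.27118644 173.23728814] [[ 0.55  -0.421  0.116]]
40 [261.925 171.2  ] [[ 0.5357 -0.006   0.116 ]]
43 [272.3255814 170.8372093] [[ 0.5384 -0.0374  0.116 ]]
48 [288.04166667 191.25      ] [[0.6025 0.0431 0.116 ]]
28 [283.17857143 203.39285714] [[ 0.5691 -0.0087  0.116 ]]
60 [274.46666667 207.9       ] [[ 0.5374 -0.022   0.116 ]]
181 [350.86740331 372.67403315] [[ 0.5345 -0.5266  0.116 ]]
```

View pics/t11.png

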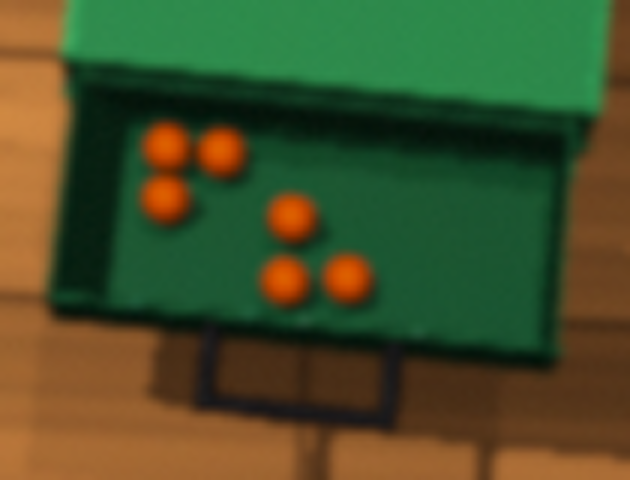

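View pics/s11.png

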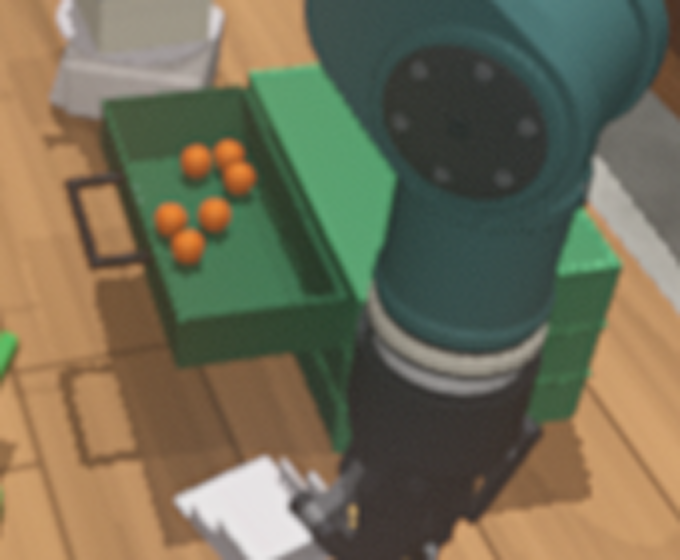

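View pics/w11.png

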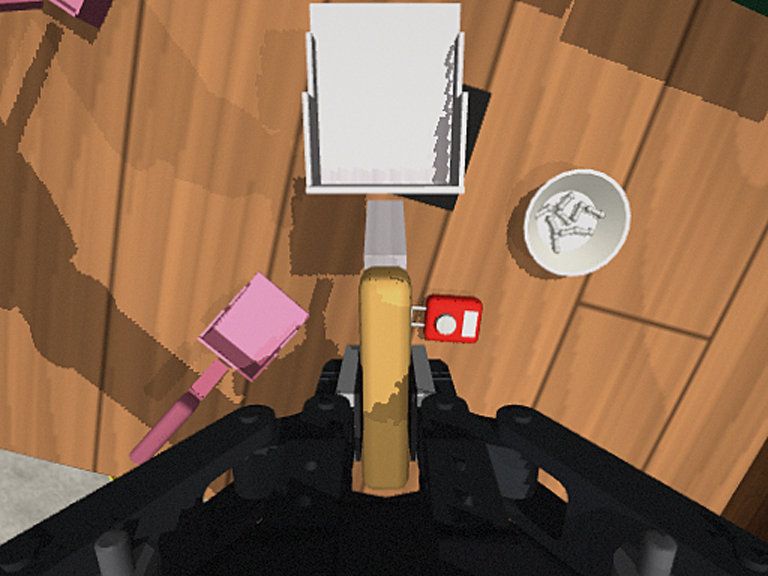

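Run:
```python
from lane import *
s=snap('top'); a=np.radians(-3.8); X=np.array([np.cos(a),np.sin(a)]); Y=np.array([-X[1],X[0]])
def f(n,q,z):
    W=plane(s,np.array(q)/6+[215,125]-.42,z)[:,:2]; print(n,'x\'',(W@X).round(4),'y\'',(W@Y).round(4))
f('ramp foot',[(128,130),(108,295)],.104)
f('right floor',[(553,200),(541,340)],.104)
f('front rim in/out',[(60,295),(555,345),(55,312),(555,362)],.149)
f('rear floor',[(300,150),(500,170)],.104)
b=np.array([[.605,.0565],[.5783,.0563],[.6044,.029],[.5375,-.0063],[.571,-.0086],[.5406,-.0379]])
print(b@X,b@Y)
b=np.array([[.603,.057],[.6018,.0302],[.5767,.0564],[.5692,-.0079],[.5357,-.006],[.5384,-.0374]])
print(b@X,b@Y)
print('tower c',C@X,C@Y, 'bar',np.array([.4642,-.013])@X)
```

```text
ramp foot x' [0.6084 0.52  ] y' [0.1181 0.1174]
right floor x' [0.5962 0.5218] y' [-0.1031 -0.1032]
front rim in/out x' [0.5058 0.5086 0.4971 0.5001] y' [ 0.1372 -0.1049  0.1385 -0.1056]
rear floor x' [0.6079 0.6091] y' [ 0.0288 -0.0746]
[0.59992541 0.57329737 0.60114926 0.53673581 0.57031459 0.54192325] [ 0.09647149  0.09450242  0.06899219  0.02933607  0.0292613  -0.00198901]
[0.59789667 0.59847545 0.57169426 0.56847216 0.53491989 0.53969495] [ 0.09683785  0.07001724  0.09449616  0.02984047  0.02951612 -0.00163591]
tower c 0.7204582933025959 0.01698492306460496 bar 0.4640410022863696
```

```bash
cat > lt.py <<'E'
from h import *
from mv import *
import sys
a=np.radians(-3.8); X=np.array([np.cos(a),np.sin(a)]); Y=np.array([-X[1],X[0]])
L=.098   # tcp behind scoop origin along scoop x
HZ=.1316 # tcp above scoop bottom (level)
def scoop(xp,yp,zb,pitch=0,show=True):
    """TCP pose that puts scoop origin (level) at lane coords; pitch deg nose up about grasp point"""
    P=xp*X+yp*Y-L*Y
    g=np.array([P[0],P[1],zb+HZ-.054])  # grasp pt
    return pose(g,pitch)
def pose(g,pitch):
    R=Rdown(a); ax=np.array([X[0],X[1],0])  # rotating about +X': Y->Z  = nose up
    R=Ro.from_rotvec(ax*np.radians(pitch)).as_matrix()@R
    return g-R[:,2]*.054, R
def state():
    o=r.get_obs(); R=Ro.from_rotvec(o['ee_rot']).as_matrix(); p=o['tool_pos']; g=p+R[:,2]*.054
    f=-R[:,0] if R[:,0]@np.r_[Y,0]<0 else R[:,0]
    print('t',round(o['t'],2),'grasp x\'',(g[:2]@X).round(4),'y\'',(g[:2]@Y).round(4),'z',g[2].round(4),'pitch',np.degrees(np.arcsin(f[2])).round(1),'scoop y\'',(g[:2]@Y+L).round(4),'bottom z',(g[2]-HZ+.054).round(4),'F',np.round(o['ft_force'],1),'gap',round(float(o['finger_gap']),3))
if __name__=='__main__':
    state()
    if len(sys.argv)>1:
        v=[float(x) for x in sys.argv[1:]]; go(*scoop(*v))
E
python3 lt.py .585 -.060 .185; python3 -c "
from lt import *
print(Rdown(a)[:,0],Y)"
```

```text
t 18.12 grasp x' 0.5352 y' -0.3969 z 0.2581 pitch 0.2 scoop y' -0.2989 bottom z 0.1805 F [ 0.6 -0.4 -0.6] gap 0.172
shift [209.5 125.3  -4.1] rot [-0.003 -0.002  0.334] | dist 244.0 deg 19.2
[0.0662739  0.99780147 0.        ] [0.0662739  0.99780147]
```

arm_command(plan=[[209,125,-4,0,0,0.334,0.1],[209,125,-4,0,0,0.334,0.1],[209,125,-4,0,0,0.334,0.1],[209,125,-4,0,0,0.334,0.1],[209,125,-4,0,0,0.334,0.1],[209,125,-4,0,0,0.334,0.1],[209,125,-4,0,0,0.334,0.1],[209,125,-4,0,0,0.334,0.1]])

```text
t: 19.12
tool_pos: [0.573, -0.1994, 0.3181]
ee_rot: [2.296, 2.143, -0.001]
ft_force: [0.4, -0.1, -0.8]
finger_gap: 0.164
```

```bash
python3 lt.py .585 -.060 .106
python3 - <<'E'
from h import *
s=snap('wrist'); save(s,'w12.png')
s=snap('side'); save(s,'s12.png',scale=4,crop=(230,150,400,290))
E
```

```text
t 19.12 grasp x' 0.5849 y' -0.1611 z 0.2641 pitch -0.0 scoop y' -0.0631 bottom z 0.1865 F [ 0.4 -0.1 -0.8] gap 0.164
shift [ 3.1  0.1 80.5] rot [-0.     0.001 -0.003] | dist 81.0 deg 0.2
```

View pics/w12.png

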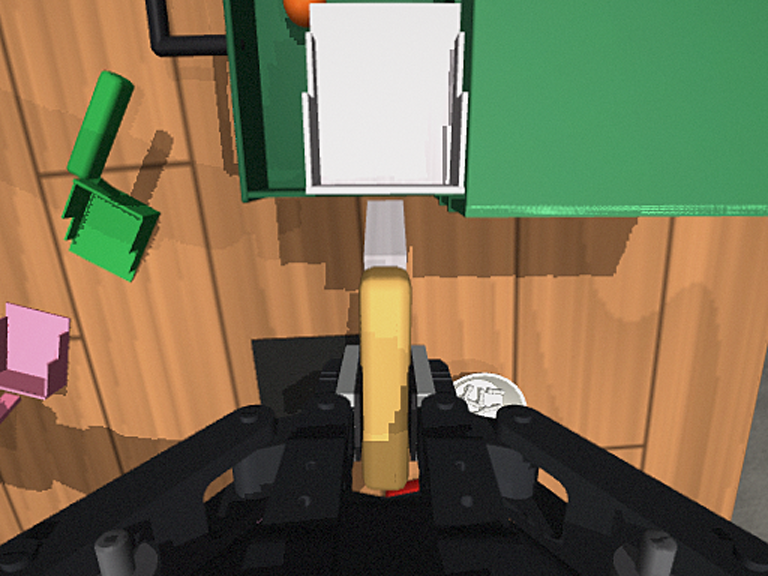

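View pics/s12.png

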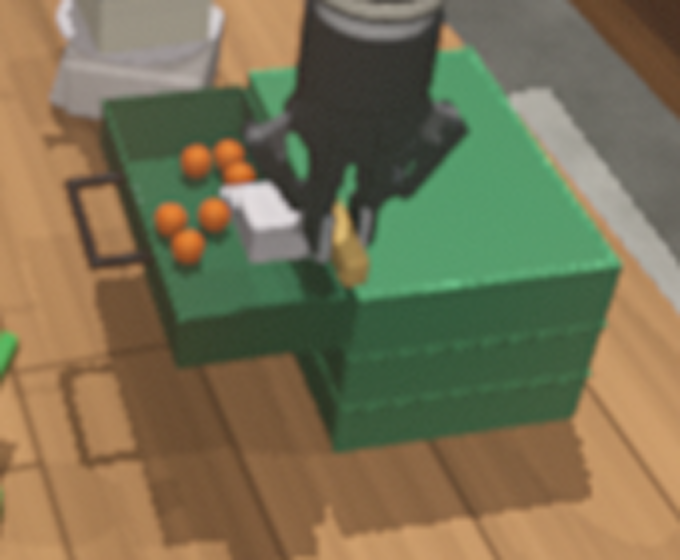

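arm_command(plan=[[3,-1,30,0,0,0,0.1],[3,-1,55,0,0,0,0.1],[3,-1,70,0,0,0,0.1],[3,-1,77,0,0,0,0.1],[3,-1,80,0,0,0,0.1],[3,-1,81,0,0,0,0.1],[3,-1,81,0,0,0,0.1]])

```text
t: 20.1
tool_pos: [0.5743, -0.1907, 0.2385]
ee_rot: [-2.288, -2.145, -0.009]
ft_force: [-0.5, 7.1, 8.1]
finger_gap: 0.168
```

```bash
python3 lt.py .584 .080 .104
python3 - <<'E'
from h import *
s=snap('wrist'); save(s,'w13.png')
s=snap('side'); save(s,'s13.png',scale=4,crop=(230,150,400,290))
E
```

```text
t 20.1 grasp x' 0.5857 y' -0.1518 z 0.1845 pitch 0.5 scoop y' -0.0538 bottom z 0.1069 F [-0.5  7.1  8.1] gap 0.168
shift [134.2  -1.4   4. ] rot [ 0.    -0.008  0.002] | dist 134.0 deg 0.5
```

View pics/w13.png

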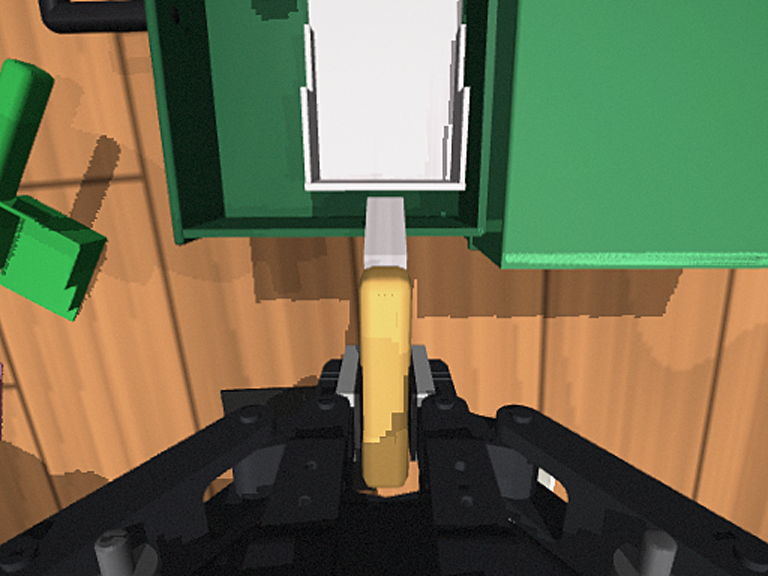

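View pics/s13.png

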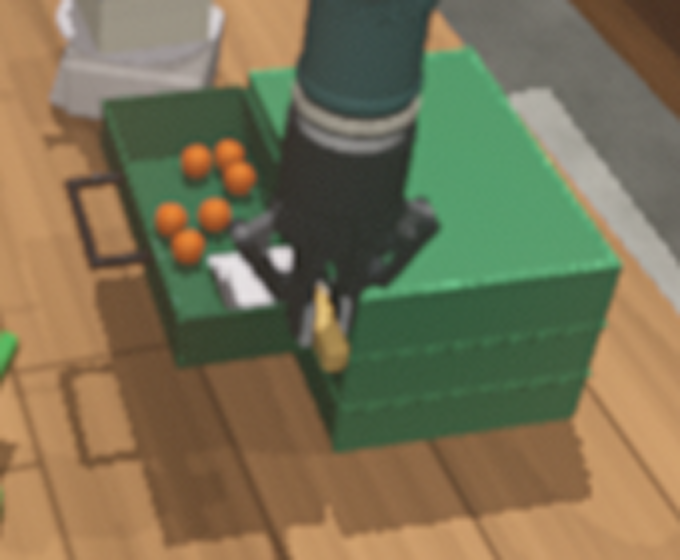

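arm_command(plan=[[8,0,0,0,0,0,0.1],[16,0,1,0,0,0,0.1],[26,0,1,0,0,0,0.1],[37,0,1,0,0,0,0.1],[48,0,1,0,0,0,0.1],[60,0,1,0,0,0,0.1],[72,0,1,0,0,0,0.1],[84,0,1,0,0,0,0.1],[96,0,1,0,0,0,0.1],[108,0,1,0,0,0,0.1],[118,0,1,0,0,0,0.1],[124,0,1,0,0,0,0.1]])

```text
t: 21.7
tool_pos: [0.5809, -0.0703, 0.236]
ee_rot: [-2.292, -2.148, 0.001]
ft_force: [-0.4, -0.9, -1.2]
finger_gap: 0.168
```

```bash
python3 lt.py .584 .080 .104
python3 - <<'E'
from h import *
s=snap('wrist'); save(s,'w14.png')
s=snap('side'); save(s,'s14.png',scale=4,crop=(230,150,400,290))
E
```

```text
t 21.7 grasp x' 0.5842 y' -0.0316 z 0.182 pitch -0.0 scoop y' 0.0664 bottom z 0.1044 F [-0.4 -0.9 -1.2] gap 0.168
shift [13.6 -0.2  0.4] rot [-0.001  0.     0.001] | dist 14.0 deg 0.1
```

View pics/w14.png

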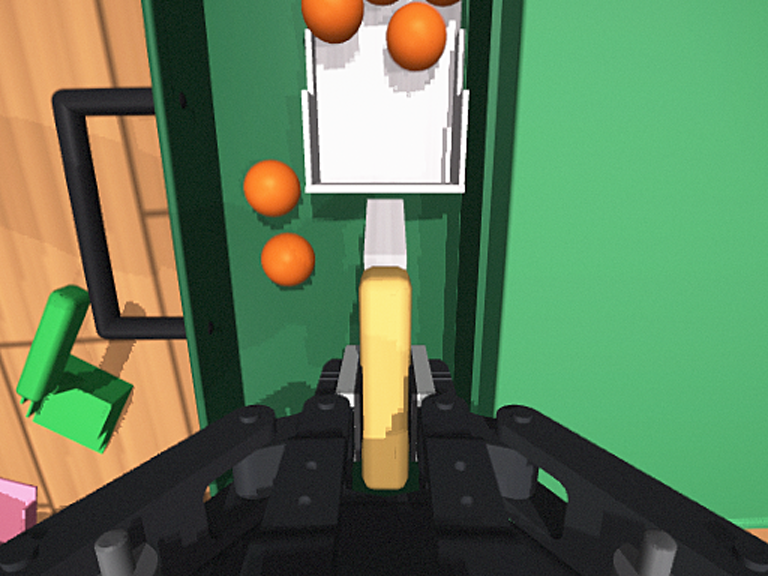

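View pics/s14.png

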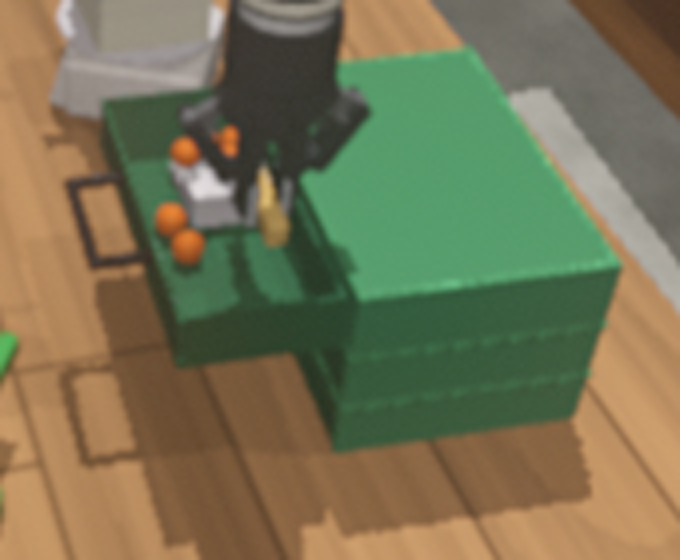

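arm_command(plan=[[5,0,0,0,0,0,0.1],[9,0,0,0,0,0,0.1],[12,0,0,0,0,0,0.1],[13,0,0,0,0,0,0.1]])

```text
t: 22.3
tool_pos: [0.5819, -0.0588, 0.2363]
ee_rot: [2.292, 2.146, -0.001]
ft_force: [-1.0, -3.7, -0.3]
finger_gap: 0.168
```

```bash
python3 lt.py .584 .080 .104
python3 - <<'E'
from h import *
s=snap('wrist'); save(s,'w15.png')
s=snap('side'); save(s,'s15.png',scale=6,crop=(240,160,340,250))
E
```

```text
t 22.3 grasp x' 0.5845 y' -0.0202 z 0.1823 pitch -0.1 scoop y' 0.0778 bottom z 0.1047 F [-1.  -3.7 -0.3] gap 0.168
shift [ 2.1 -0.5  0.7] rot [0.001 0.002 0.   ] | dist 2.0 deg 0.1
```

View pics/w15.png

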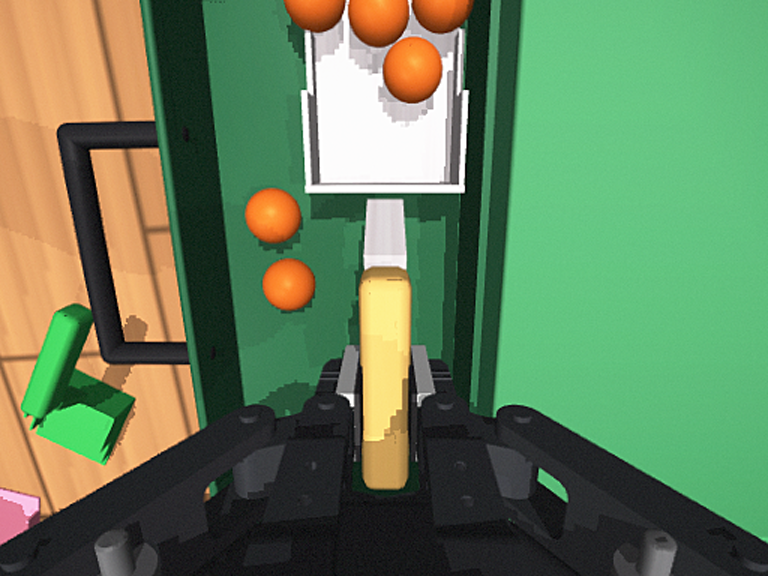

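View pics/s15.png

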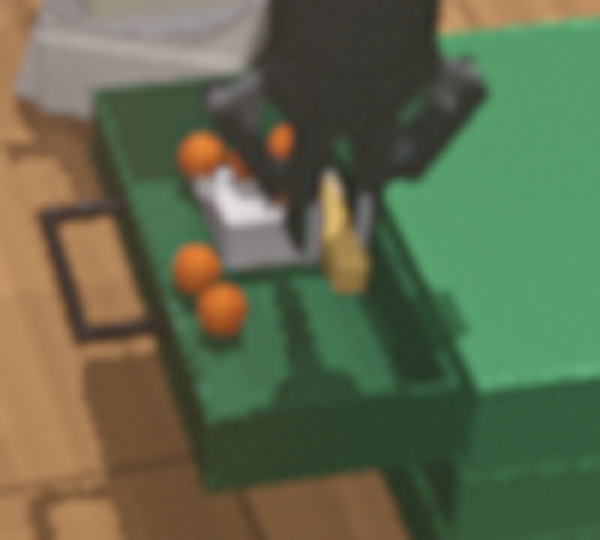

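arm_command(plan=[[-3,0,0,0,0.07,0,0.1],[-6,0,0,0,0.14,0,0.1],[-8,0,1,0,0.21,0,0.1],[-9,0,2,0,0.28,0,0.1],[-10,0,3,0,0.35,0,0.1],[-10,0,3,0,0.35,0,0.1],[-10,0,3,0,0.35,0,0.1],[-10,0,3,0,0.35,0,0.1]])

```text
t: 23.4
tool_pos: [0.5814, -0.0669, 0.2333]
ee_rot: [-2.101, -1.969, -0.371]
ft_force: [-0.3, 0.3, -1.2]
finger_gap: 0.169
```

```bash
python3 lt.py
python3 - <<'E'
from h import *
s=snap('wrist'); save(s,'w16.png')
s=snap('side'); save(s,'s16.png',scale=6,crop=(240,160,340,250))
E
```

```text
t 23.4 grasp x' 0.5846 y' -0.0097 z 0.1826 pitch 20.0 scoop y' 0.0883 bottom z 0.105 F [-0.3  0.3 -1.2] gap 0.169
```

View pics/w16.png

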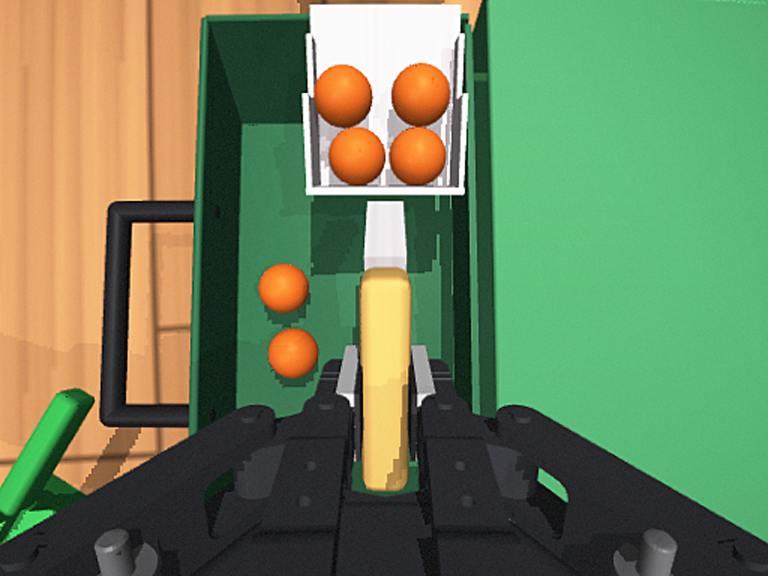

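View pics/s16.png

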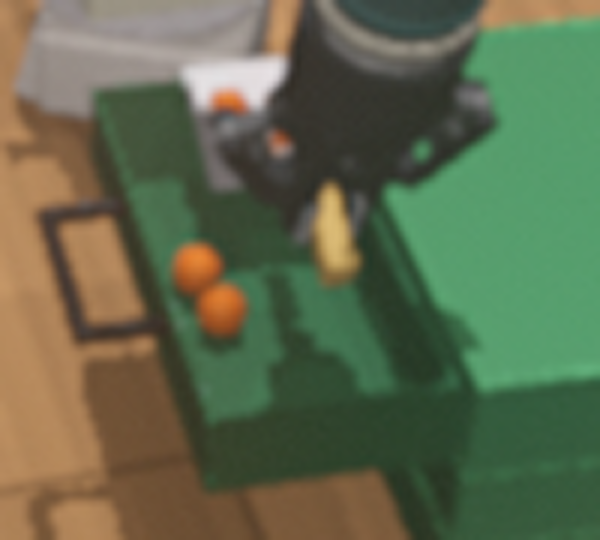

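```bash
cat > rows.py <<'E'
from lt import *
def Rp(pitch,yaw=a):
    ax=np.array([np.cos(yaw),np.sin(yaw),0]); return Ro.from_rotvec(ax*np.radians(pitch)).as_matrix()@Rdown(yaw)
def nosepose(N,pitch,yaw=a):
    R=Rp(pitch,yaw); # nose in tool frame: +x .136, z .054+.0776
    return np.array(N)-R@np.array([.136,0,.1316]),R
def rel(poses):
    o=r.get_obs(); R0=Ro.from_rotvec(o['ee_rot']).as_matrix(); p0=o['tool_pos']
    out=[]
    for p,R in poses:
        d=R0.T@(p-p0)*1000; rv=Ro.from_matrix(R0.T@R).as_rotvec(); out.append([int(round(x)) for x in d]+[round(float(x),2) for x in rv]); print(out[-1])
    return out
def nose():
    o=r.get_obs(); R0=Ro.from_rotvec(o['ee_rot']).as_matrix(); return o['tool_pos']+R0@np.array([.136,0,.1316])
E
python3 - <<'E'
from rows import *
print(nose())
n=nose()
rel([nosepose(n+[0,0,.12],20), nosepose([.600,.15,.27],20), nosepose([.607,.290,.225],20)])
E
```

```text
[0.59254338 0.10540934 0.15628502]
[41, 0, -113, -0.0, -0.0, 0.0]
[81, 4, -92, -0.0, -0.0, 0.0]
[198, 2, -1, -0.0, -0.0, 0.0]
```

Lift, then carry to the tub, gently.

arm_command(plan=[[6,0,-16,0,0,0,0.1],[15,0,-42,0,0,0,0.1],[26,0,-72,0,0,0,0.1],[36,0,-98,0,0,0,0.1],[45,1,-113,0,0,0,0.1],[60,2,-105,0,0,0,0.1],[81,4,-92,0,0,0,0.1],[105,4,-76,0,0,0,0.1],[132,3,-52,0,0,0,0.1],[158,2,-30,0,0,0,0.1],[180,2,-12,0,0,0,0.1],[192,2,-2,0,0,0,0.1]])

```text
t: 25.0
tool_pos: [0.5941, 0.1143, 0.2993]
ee_rot: [-2.097, -1.969, -0.368]
ft_force: [0.4, -0.2, -1.3]
finger_gap: 0.171
```

Run:
```python
from rows import *
print(nose(), r.get_obs()['qpos'].round(2)); state()
s=snap('wrist'); save(s,'w17.png')
s=snap('top'); save(s,'t17.png',scale=5,crop=(100,80,250,200))
for p,z,y in [(12,.21,.295),(2,.19,.297),(-8,.175,.298),(-18,.165,.300),(-28,.158,.302),(-38,.152,.304),(-46,.148,.306),(-52,.145,.306),(-52,.145,.306)]: rel([nosepose([.607,y,z],p)])
```

```text
[0.60472555 0.28691733 0.22232929] [-0.29  0.45  0.22  1.94 -0.63  0.81  0.29]
t 25.0 grasp x' 0.585 y' 0.172 z 0.2485 pitch 20.1 scoop y' 0.27 bottom z 0.1709 F [ 0.4 -0.2 -1.3] gap 0.171
[24, 1, -3, -0.0, -0.14, 0.0]
[46, 1, -1, -0.0, -0.32, 0.0]
[73, 1, 0, -0.0, -0.49, 0.0]
[103, 1, 3, -0.0, -0.66, 0.0]
[136, 1, 9, -0.0, -0.84, 0.0]
[168, 1, 19, -0.0, -1.01, 0.0]
[194, 1, 31, -0.0, -1.15, 0.0]
[211, 1, 42, -0.0, -1.26, 0.0]
[211, 1, 42, -0.0, -1.26, 0.0]
```

View pics/w17.png

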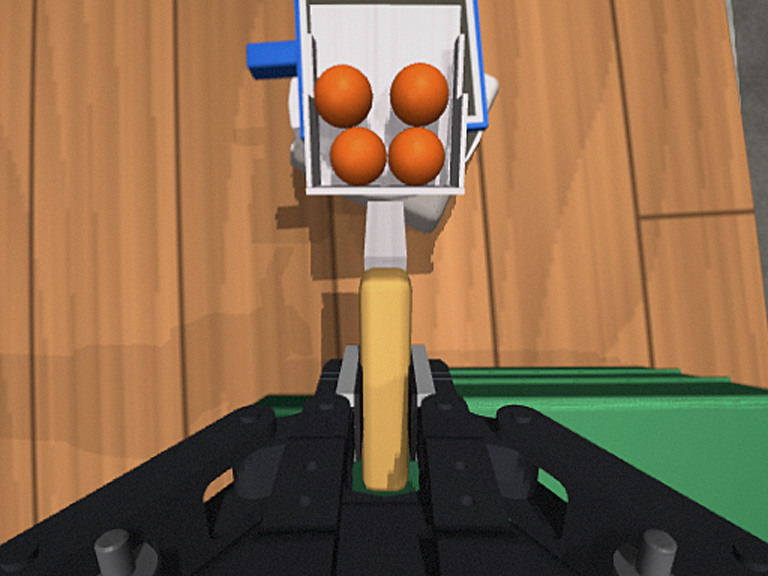

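View pics/t17.png

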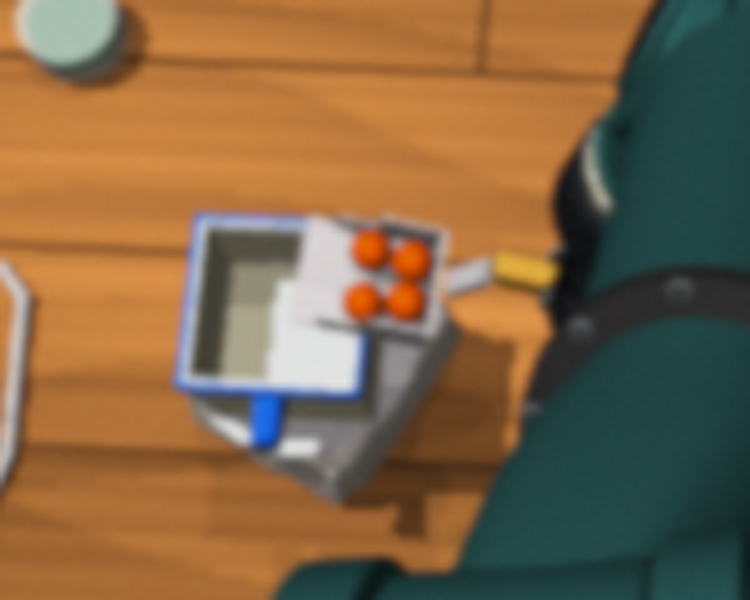

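arm_command(plan=[[24,4,-3,0,-0.14,0,0.1],[46,5,-1,0,-0.32,0,0.1],[60,5,0,0,-0.4,0,0.1],[73,5,0,0,-0.49,0,0.1],[88,5,1,0,-0.57,0,0.1],[103,5,3,0,-0.66,0,0.1],[120,5,6,0,-0.75,0,0.1],[136,5,9,0,-0.84,0,0.1],[168,5,19,0,-1.01,0,0.1],[194,5,31,0,-1.15,0,0.1],[211,5,42,0,-1.26,0,0.1],[211,5,42,0,-1.26,0,0.1]])

```text
t: 26.6
tool_pos: [0.6134, 0.3266, 0.3306]
ee_rot: [1.737, 1.635, -0.851]
ft_force: [-0.0, -0.6, -0.7]
finger_gap: 0.17
```

Run:
```python
from rows import *
print(nose(), r.get_obs()['qpos'].round(2)); state()
s=snap('wrist'); save(s,'w18.png')
s=snap('top'); save(s,'t18.png',scale=5,crop=(100,80,250,200))
s=snap('side'); save(s,'s18.png',scale=5,crop=(210,100,350,220))
```

```text
[0.61167013 0.30647584 0.14240191] [-1.11  0.86  0.68  1.45  0.25  1.5  -0.63]
t 26.6 grasp x' 0.5906 y' 0.3239 z 0.2974 pitch -52.1 scoop y' 0.4219 bottom z 0.2198 F [-0.  -0.6 -0.7] gap 0.17
```

View pics/w18.png

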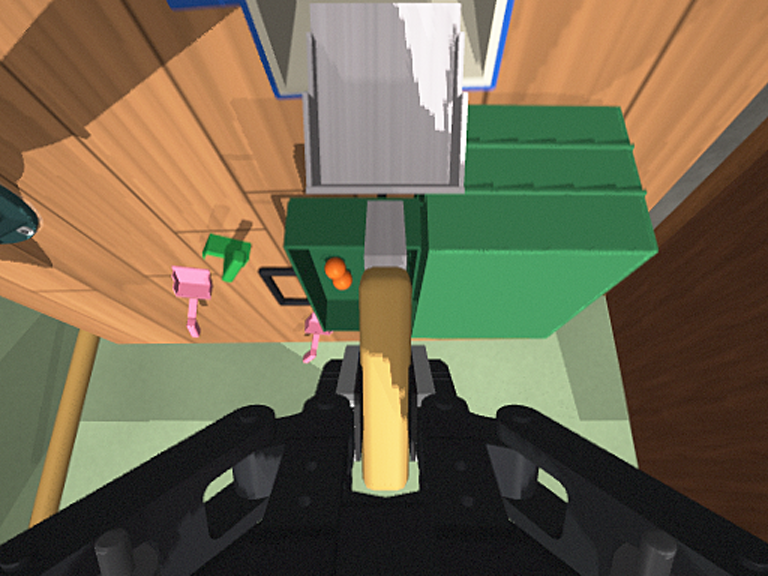

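View pics/s18.png

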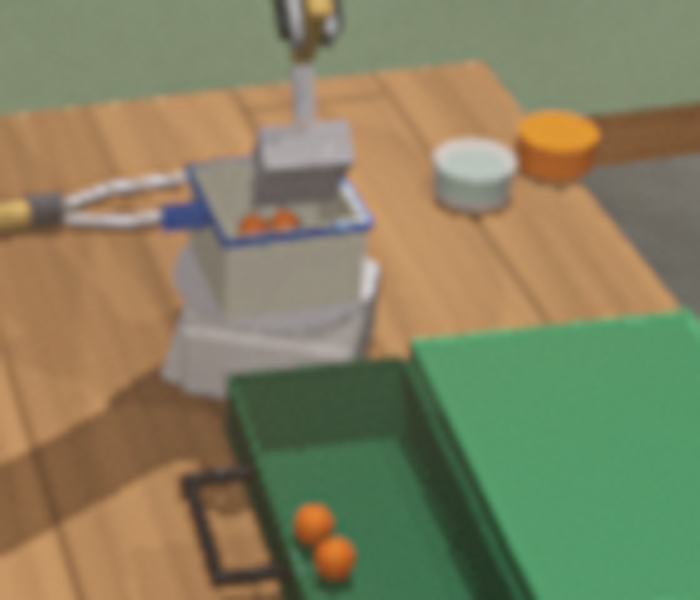

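Run:
```python
from rows import *
P=lambda xp,yp:(xp*X+yp*Y)
n=nose()
W=[(n+[0,0,.04],-50),(n+[0,-.02,.08],-42),([.61,.26,.25],-32),([.61,.22,.26],-22),([.6,.17,.26],-12),([.59,.12,.25],-3)]
q=P(.541,-.018); W+=[([.58,.08,.24],0),([q[0]+.01,.04,.22],0),([q[0],q[1],.19],0)]
for w in W: rel([nosepose(*w)])
```

```text
[-36, 0, -20, -0.0, 0.04, -0.0]
[-96, 2, -8, -0.0, 0.18, -0.0]
[-143, 0, 23, -0.0, 0.35, -0.0]
[-186, 3, 80, -0.0, 0.53, -0.0]
[-222, -4, 152, -0.0, 0.7, -0.0]
[-245, -10, 228, 0.0, 0.86, -0.0]
[-261, -17, 276, 0.0, 0.91, -0.0]
[-271, -46, 321, 0.0, 0.91, -0.0]
[-305, -49, 414, 0.0, 0.91, -0.0]
```

arm_command(plan=[[-36,0,-20,0,0.04,0,0.1],[-70,1,-14,0,0.12,0,0.1],[-96,2,-8,0,0.18,0,0.1],[-143,0,23,0,0.35,0,0.1],[-186,3,80,0,0.53,0,0.1],[-222,-4,152,0,0.7,0,0.1],[-245,-10,228,0,0.86,0,0.1],[-261,-17,276,0,0.91,0,0.1],[-271,-46,321,0,0.91,0,0.1],[-290,-49,370,0,0.91,0,0.1],[-305,-49,414,0,0.91,0,0.1],[-305,-49,414,0,0.91,0,0.1]])

```text
t: 28.25
tool_pos: [0.5263, -0.1954, 0.3215]
ee_rot: [2.309, 2.127, -0.004]
ft_force: [-0.1, -0.5, -0.5]
finger_gap: 0.169
```

arm_command(plan=[[0,0,0,0,0,0,0.1],[0,0,0,0,0,0,0.1]])

```text
t: 28.5
tool_pos: [0.5313, -0.1859, 0.3214]
ee_rot: [2.292, 2.148, 0.003]
ft_force: [-0.3, 0.0, -1.1]
finger_gap: 0.17
```

```bash
python3 lt.py .541 -.056 .109
python3 - <<'E'
from lt import *
from lane import balls
s=snap('wrist'); save(s,'w19.png')
s=snap('top'); save(s,'t19.png',scale=4,crop=(100,80,330,210))
for A,c in balls(s):
    W=plane(s,c,.116)[:,:2]; print('top',c.round(),W@X,W@Y,W)
s=snap('side'); save(s,'s19.png',scale=4,crop=(210,100,390,240))
for A,c in balls(s):
    W=plane(s,c,.116)[:,:2]; print('side',A,c.round(),W@X,W@Y)
E
```

```text
t 28.5 grasp x' 0.5425 y' -0.1503 z 0.2674 pitch 0.0 scoop y' -0.0523 bottom z 0.1898 F [-0.3  0.  -1.1] gap 0.17
shift [-3.7 -1.6 80.8] rot [ 0.002 -0.001  0.001] | dist 81.0 deg 0.1
top [165. 138.] [0.60480392] [0.33833656] [[0.62589712 0.29751   ]]
top [148. 140.] [0.59354477] [0.38953917] [[0.61805612 0.34934623]]
top [147. 147.] [0.57072578] [0.38798139] [[0.59518406 0.34930418]]
top [402. 175.] [0.57381492] [-0.39469982] [[ 0.54639508 -0.43186101]]
top [262. 171.] [0.53504006] [0.02905732] [[ 0.5357895  -0.00646575]]
top [272. 171.] [0.5396085] [-0.00139956] [[ 0.53832939 -0.03715845]]
side 206 [351. 371.] [0.56878863] [-0.48759599]
```

View pics/t19.png

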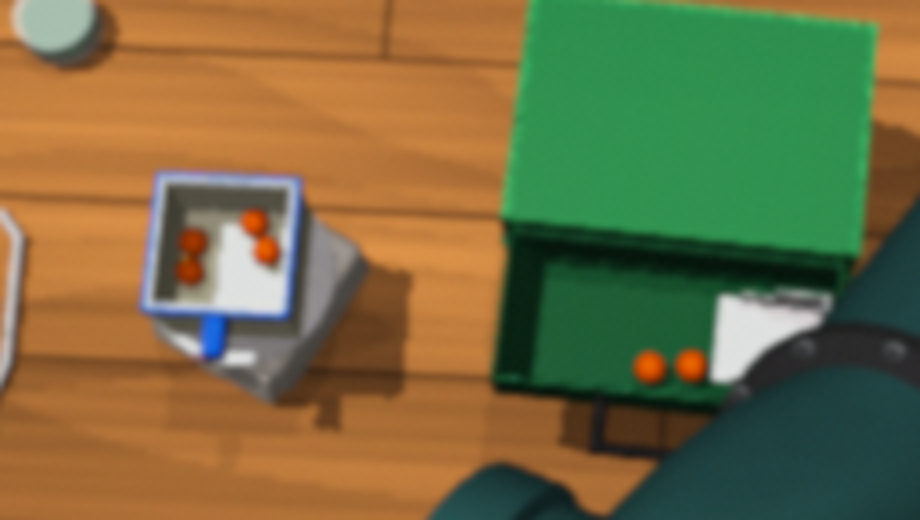

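View pics/s19.png

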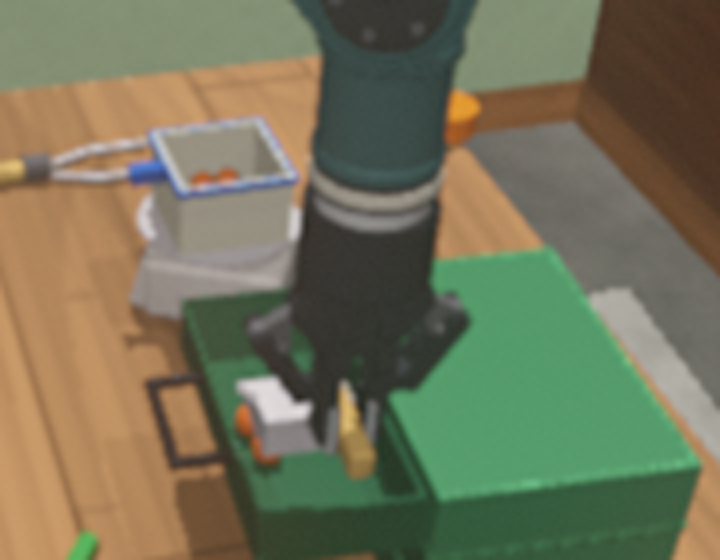

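arm_command(plan=[[-6,0,30,0,0,0,0.1],[-6,-1,60,0,0,0,0.1],[-6,-1,73,0,0,0,0.1],[-6,-1,77,0,0,0,0.1],[-5,-1,78,0,0,0,0.1],[-1,-1,81,0,0,0,0.1],[3,-1,84,0,0,0,0.1],[8,-1,85,0,0,0,0.1],[16,-1,85,0,0,0,0.1],[26,-1,85,0,0,0,0.1],[37,-1,85,0,0,0,0.1],[48,-1,85,0,0,0,0.1]])

```text
t: 30.15
tool_pos: [0.5339, -0.1382, 0.2358]
ee_rot: [2.292, 2.146, 0.001]
ft_force: [-0.4, -2.9, 3.7]
finger_gap: 0.168
```

```bash
python3 lt.py .541 .080 .104
python3 - <<'E'
from lt import *
s=snap('wrist'); save(s,'w20.png')
E
```

```text
t 30.15 grasp x' 0.5419 y' -0.1026 z 0.1818 pitch -0.0 scoop y' -0.0046 bottom z 0.1042 F [-0.4 -2.9  3.7] gap 0.168
shift [84.6 -0.8  0.2] rot [0.001 0.001 0.   ] | dist 85.0 deg 0.1
```

View pics/w20.png

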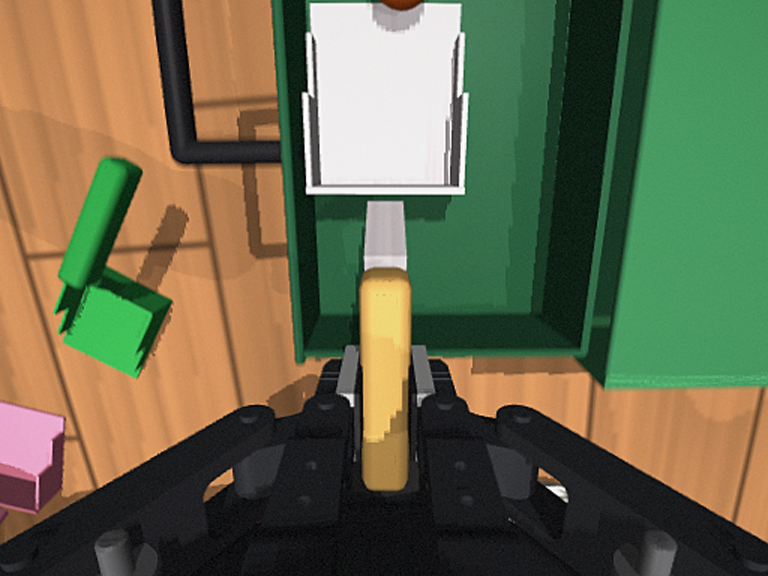

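arm_command(plan=[[12,0,0,0,0,0,0.1],[24,0,0,0,0,0,0.1],[36,0,0,0,0,0,0.1],[48,0,0,0,0,0,0.1],[60,0,0,0,0,0,0.1],[70,0,0,0,0,0,0.1],[77,0,0,0,0,0,0.1],[81,0,0,0,0,0,0.1],[83,0,0,0,0,0,0.1],[83,0,0,0,0,0,0.1]])

```text
t: 31.45
tool_pos: [0.5391, -0.0555, 0.2357]
ee_rot: [2.293, 2.147, 0.0]
ft_force: [-0.3, -3.7, 6.2]
finger_gap: 0.17
```

```bash
python3 lt.py .541 .080 .104
python3 - <<'E'
from lt import *
s=snap('wrist'); save(s,'w21.png')
s=snap('side'); save(s,'s21.png',scale=6,crop=(240,160,340,250))
E
```

```text
t 31.45 grasp x' 0.5416 y' -0.0197 z 0.1817 pitch -0.0 scoop y' 0.0783 bottom z 0.1041 F [-0.3 -3.7  6.2] gap 0.17
shift [ 1.6 -0.6  0.1] rot [0.001 0.    0.001] | dist 2.0 deg 0.1
```

View pics/w21.png

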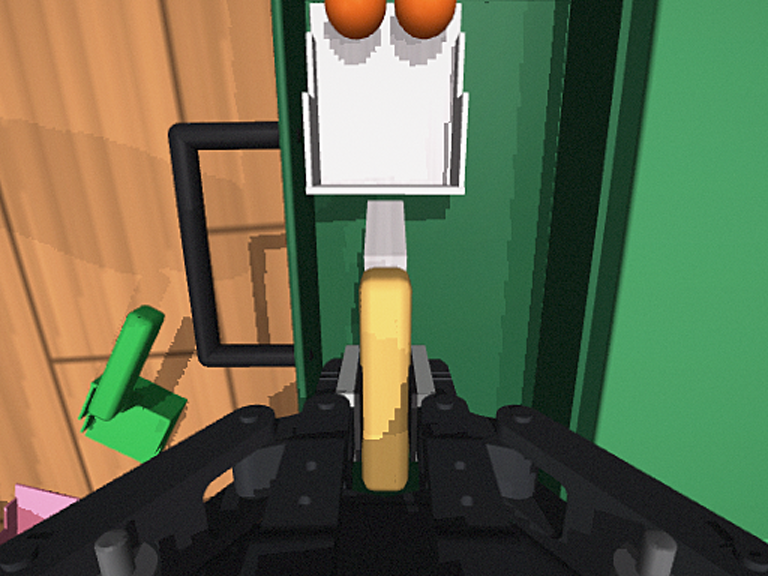

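View pics/s21.png

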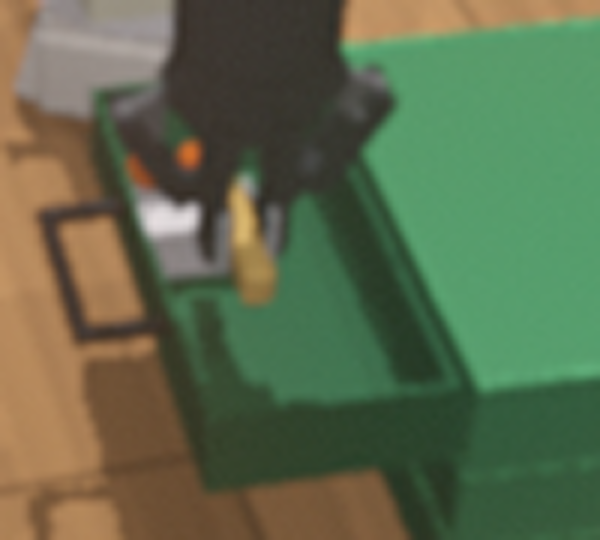

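Both balls are on the pan. Same tilt as before.

arm_command(plan=[[-3,0,0,0,0.07,0,0.1],[-6,0,0,0,0.14,0,0.1],[-8,0,1,0,0.21,0,0.1],[-9,0,2,0,0.28,0,0.1],[-10,0,3,0,0.35,0,0.1],[-10,0,3,0,0.35,0,0.1],[-10,0,3,0,0.35,0,0.1],[-10,0,3,0,0.35,0,0.1]])

```text
t: 32.55
tool_pos: [0.5381, -0.0645, 0.2324]
ee_rot: [-2.1, -1.969, -0.371]
ft_force: [0.2, -0.0, -1.9]
finger_gap: 0.164
```

```bash
python3 lt.py
python3 - <<'E'
from rows import *
s=snap('wrist'); save(s,'w22.png')
n=nose(); print(n)
rel([nosepose(n+[0,0,.12],20), nosepose([.585,.15,.27],20), nosepose([.610,.285,.225],20)])
E
```

```text
t 32.55 grasp x' 0.5411 y' -0.0102 z 0.1817 pitch 20.1 scoop y' 0.0878 bottom z 0.1041 F [ 0.2 -0.  -1.9] gap 0.164
[0.54929274 0.1078316  0.15548119]
[41, 0, -113, -0.0, -0.0, 0.0]
[81, 33, -92, -0.0, -0.0, 0.0]
[194, 49, -3, -0.0, -0.0, 0.0]
```

View pics/w22.png

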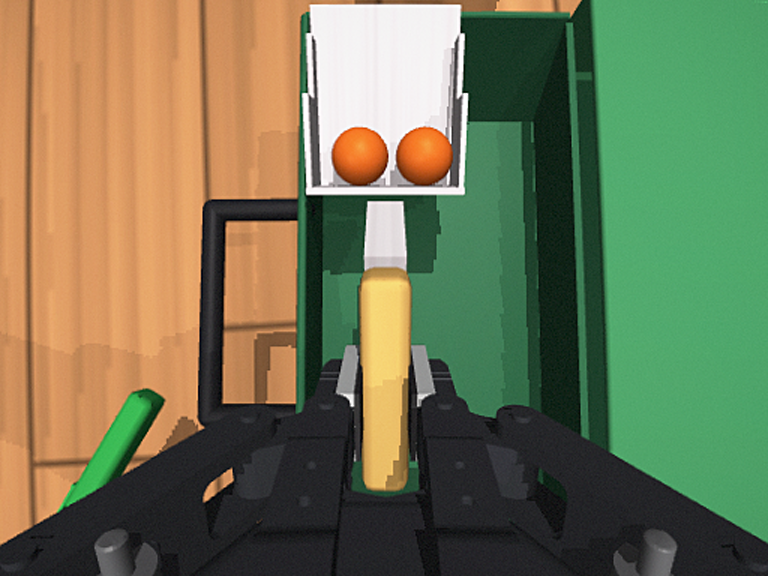

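arm_command(plan=[[6,0,-16,0,0,0,0.1],[15,0,-42,0,0,0,0.1],[26,0,-72,0,0,0,0.1],[36,2,-98,0,0,0,0.1],[45,8,-113,0,0,0,0.1],[60,18,-105,0,0,0,0.1],[81,30,-92,0,0,0,0.1],[105,38,-76,0,0,0,0.1],[132,43,-52,0,0,0,0.1],[158,47,-30,0,0,0,0.1],[180,49,-12,0,0,0,0.1],[194,49,-3,0,0,0,0.1]])

```text
t: 34.1
tool_pos: [0.5984, 0.1148, 0.3]
ee_rot: [-2.098, -1.969, -0.368]
ft_force: [-0.8, -0.1, -2.1]
finger_gap: 0.167
```

arm_command(plan=[[0,0,0,0,0,0,0.1]])

```text
t: 34.22
tool_pos: [0.5987, 0.1135, 0.3012]
ee_rot: [-2.098, -1.97, -0.37]
ft_force: [-0.3, -1.2, -1.4]
finger_gap: 0.169
```

Run:
```python
from rows import *
print(nose()); state()
s=snap('wrist'); save(s,'w23.png')
s=snap('top'); save(s,'t23.png',scale=5,crop=(100,80,250,200))
for p,z,y in [(12,.21,.290),(2,.19,.295),(-8,.175,.298),(-18,.165,.300),(-28,.158,.302),(-38,.152,.304),(-46,.148,.306),(-52,.145,.306),(-52,.145,.306)]: rel([nosepose([.612,y,z],p)])
```

```text
[0.60950133 0.28605873 0.22420513]
t 34.23 grasp x' 0.5897 y' 0.1715 z 0.2504 pitch 20.1 scoop y' 0.2695 bottom z 0.1728 F [-0.3 -1.2 -1.4] gap 0.169
[21, 1, -1, 0.0, -0.14, -0.0]
[47, 0, 1, 0.0, -0.31, -0.0]
[75, 0, 4, 0.0, -0.49, -0.0]
[105, 0, 6, 0.0, -0.66, -0.0]
[138, 0, 12, 0.0, -0.84, -0.0]
[170, 0, 22, 0.0, -1.01, -0.0]
[196, 0, 34, 0.0, -1.15, -0.0]
[214, 0, 44, 0.0, -1.26, -0.0]
[214, 0, 44, 0.0, -1.26, -0.0]
```

View pics/w23.png

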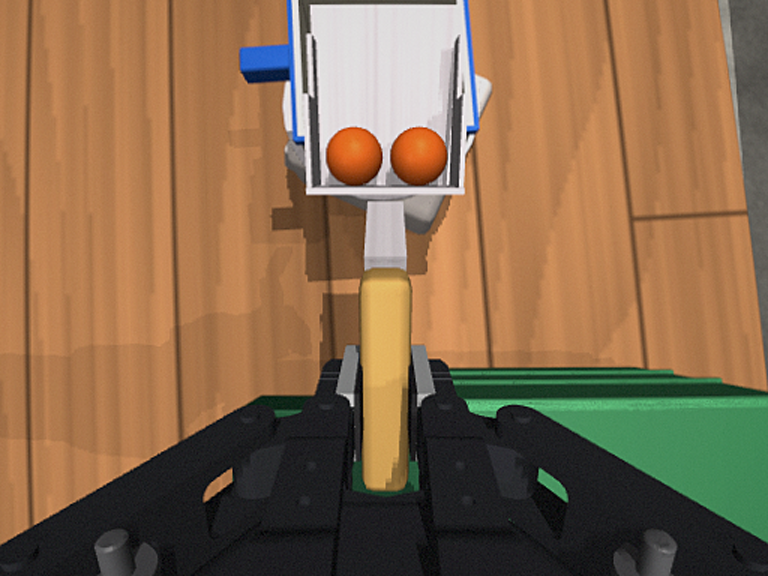

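arm_command(plan=[[21,0,-1,0,-0.14,0,0.1],[47,0,1,0,-0.31,0,0.1],[61,0,2,0,-0.4,0,0.1],[75,0,4,0,-0.49,0,0.1],[90,0,5,0,-0.57,0,0.1],[105,0,6,0,-0.66,0,0.1],[121,0,9,0,-0.75,0,0.1],[138,0,12,0,-0.84,0,0.1],[170,0,22,0,-1.01,0,0.1],[196,0,34,0,-1.15,0,0.1],[214,0,44,0,-1.26,0,0.1],[214,0,44,0,-1.26,0,0.1]])

```text
t: 35.83
tool_pos: [0.6128, 0.3306, 0.331]
ee_rot: [1.738, 1.635, -0.851]
ft_force: [0.6, 0.5, -0.5]
finger_gap: 0.168
```

arm_command(plan=[[0,0,0,0,0,0,0.1],[0,0,0,0,0,0,0.1]])

```text
t: 36.08
tool_pos: [0.6142, 0.3241, 0.336]
ee_rot: [1.746, 1.625, -0.851]
ft_force: [0.3, -0.1, 0.5]
finger_gap: 0.165
```

Run:
```python
from rows import *
s=snap('wrist'); save(s,'w24.png')
n=nose(); print(n)
q=np.array([.59,.12])
W=[(n+[0,0,.04],-50),(n+[0,-.02,.08],-42),([.61,.26,.25],-32),([.61,.22,.26],-22),([.6,.17,.26],-12),([.59,.12,.25],-3),([.57,.06,.24],0),([.56,.0,.23],0),([.55,-.06,.23],0),([.54,-.12,.23],0)]
for w in W: rel([nosepose(*w)])
```

```text
[0.61297123 0.30440527 0.14765837]
[-36, 0, -20, -0.0, 0.04, -0.0]
[-96, 2, -8, -0.0, 0.18, -0.0]
[-145, 1, 27, -0.0, 0.35, -0.0]
[-188, 4, 83, -0.0, 0.52, -0.0]
[-224, -3, 156, -0.0, 0.7, -0.0]
[-247, -9, 231, -0.0, 0.86, -0.0]
[-276, -25, 296, -0.0, 0.91, -0.0]
[-305, -31, 350, -0.0, 0.91, -0.0]
[-343, -36, 397, -0.0, 0.91, -0.0]
[-380, -42, 445, -0.0, 0.91, -0.0]
```

View pics/w24.png

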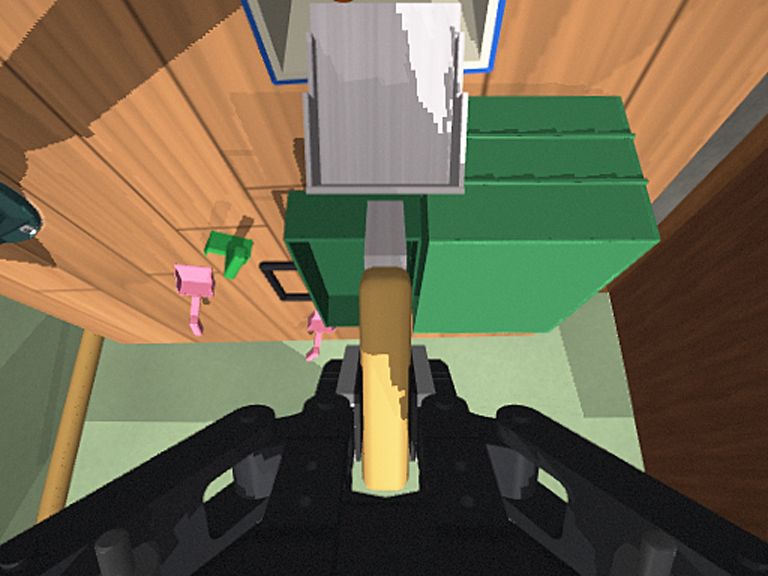

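arm_command(plan=[[-36,0,-20,0,0.04,0,0.1],[-70,1,-14,0,0.12,0,0.1],[-96,2,-8,0,0.18,0,0.1],[-145,1,27,0,0.35,0,0.1],[-188,4,83,0,0.52,0,0.1],[-224,-3,156,0,0.7,0,0.1],[-247,-9,231,0,0.86,0,0.1],[-276,-25,296,0,0.91,0,0.1],[-305,-31,350,0,0.91,0,0.1],[-343,-36,397,0,0.91,0,0.1],[-380,-42,445,0,0.91,0,0.1],[-380,-42,445,0,0.91,0,0.1]])

```text
t: 37.62
tool_pos: [0.53, -0.2576, 0.3619]
ee_rot: [2.298, 2.14, -0.0]
ft_force: [0.8, 0.7, -0.3]
finger_gap: 0.171
```

arm_command(plan=[[0,0,0,0,0,0,0.1],[0,0,0,0,0,0,0.1]])

```text
t: 37.88
tool_pos: [0.5319, -0.2535, 0.3613]
ee_rot: [-2.295, -2.145, -0.002]
ft_force: [-0.3, 0.7, -1.4]
finger_gap: 0.17
```

Run:
```python
from rows import *
state()
s=snap('top'); save(s,'t25.png',scale=4,crop=(100,80,300,210))
s=snap('side'); save(s,'s25.png')
s=snap('wrist'); save(s,'w25.png')
# original pick pose TCP (.5092,-.4334,.1356) psi 15.5 ; hover 130 above, shift to mat centre (+.010,+.005)
g=np.array([.517,-.429]); R=Rdown(np.radians(15.5))
rel([(np.r_[g,.27],R)])
```

```text
t 37.88 grasp x' 0.5476 y' -0.2176 z 0.3073 pitch 0.0 scoop y' -0.1196 bottom z 0.2297 F [-0.3  0.7 -1.4] gap 0.17
[-178, -5, 91, 0.0, -0.0, -0.33]
```

View pics/t25.png

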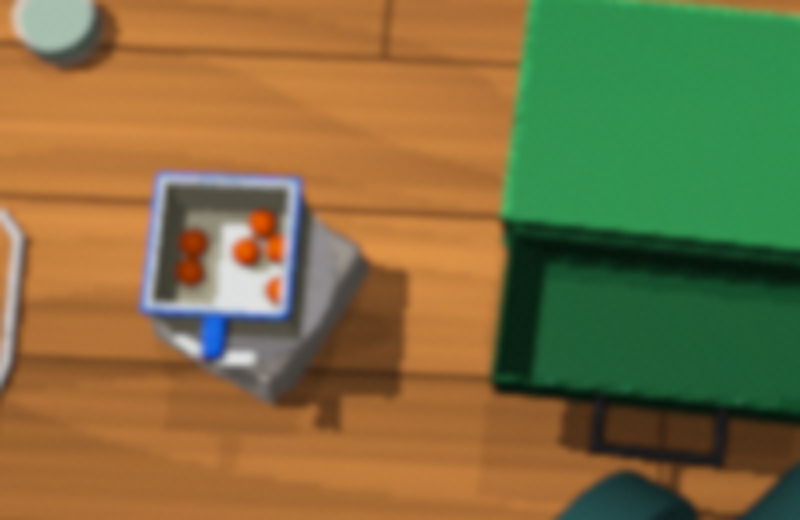

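View pics/s25.png

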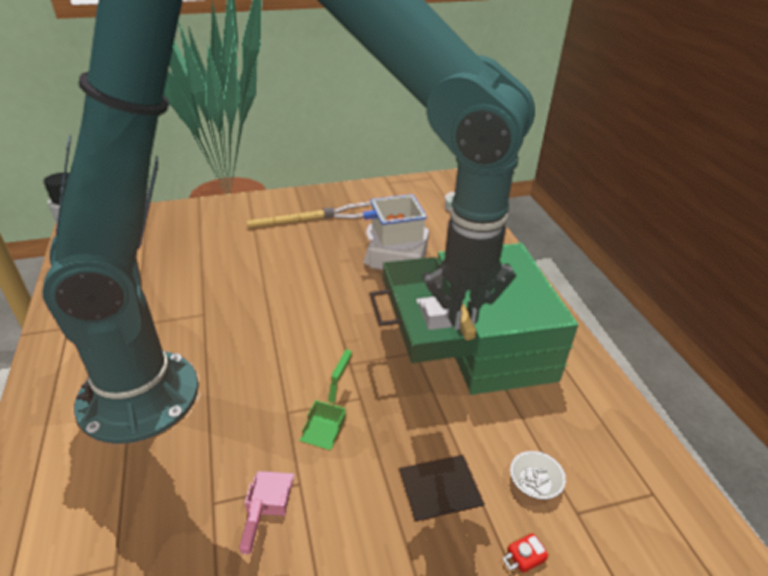

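arm_command(plan=[[-60,-2,20,0,0,-0.1,0.1],[-120,-4,50,0,0,-0.22,0.1],[-178,-6,91,0,0,-0.33,0.1],[-178,-6,91,0,0,-0.33,0.1],[-178,-6,91,0,0,-0.33,0.1],[-178,-6,91,0,0,-0.33,0.1]])

```text
t: 38.78
tool_pos: [0.517, -0.428, 0.2705]
ee_rot: [1.905, 2.497, 0.003]
ft_force: [-0.6, 0.4, -1.2]
finger_gap: 0.171
```

Run:
```python
from rows import *
s=snap('side'); save(s,'s26.png',scale=5,crop=(250,250,400,384))
s=snap('wrist'); save(s,'w26.png')
print(r.get_obs()['tool_pos'])
rel([(np.r_[.515,-.430,.136],Rdown(np.radians(15.5)))])
```

```text
[ 0.51690289 -0.42827626  0.27085631]
[-1, -3, 135, 0.0, 0.0, -0.0]
```

View pics/w26.png

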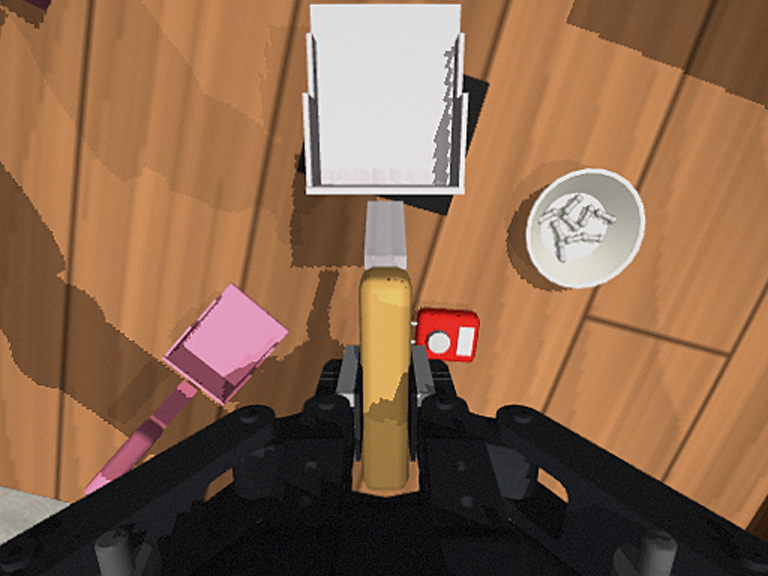

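arm_command(plan=[[-1,-3,50,0,0,0,0.1],[-1,-3,100,0,0,0,0.1],[-1,-3,122,0,0,0,0.1],[-1,-3,131,0,0,0,0.1],[-1,-3,134,0,0,0,0.1],[-1,-3,136,0,0,0,0.1],[-1,-3,136,0,0,0,0.1]])

```text
t: 39.75
tool_pos: [0.5135, -0.4332, 0.1358]
ee_rot: [1.908, 2.491, 0.0]
ft_force: [0.5, -1.8, 5.5]
finger_gap: 0.168
```

arm_command(plan=[[0,0,0,0,0,0,0.4],[0,0,0,0,0,0,0.4],[0,0,0,0,0,0,0.4],[0,0,0,0,0,0,0.4],[0,0,-15,0,0,0,0.4],[0,0,-50,0,0,0,0.4],[0,0,-100,0,0,0,0.4],[0,0,-160,0,0,0,0.4],[0,0,-160,0,0,0,0.4]])

```text
t: 40.88
tool_pos: [0.5143, -0.435, 0.3008]
ee_rot: [1.903, 2.484, -0.001]
ft_force: [-0.1, 0.5, -0.5]
finger_gap: 0.401
```

```bash
python3 - <<'E'
from rows import *
s=snap('side'); save(s,'s27.png',scale=5,crop=(250,250,400,384))
s=snap('wrist'); save(s,'w27.png')
from gripm import grip
R=grip(s)
E
python3 mv.py .4642 -.013 .24 -3.8
```

```text
(248, 141, 16, 73)
((513.452392578125, -430.1180725097656), (15.071100234985352, 74.70587921142578), 15.467164039611816) [ 0.51368642 -0.4294655   0.08556961]
shift [417.4  62.6   0.8] rot [0.002 0.001 0.33 ] | dist 422.0 deg 18.9
```

View pics/w27.png

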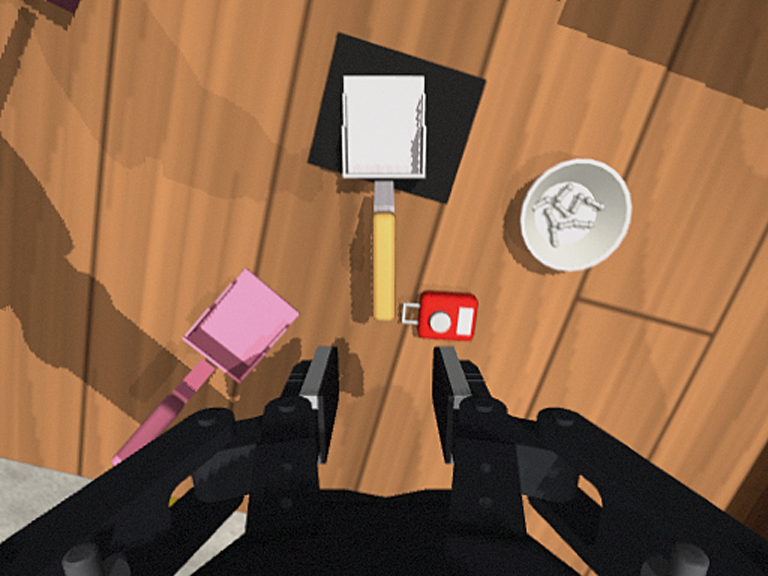

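View pics/s27.png

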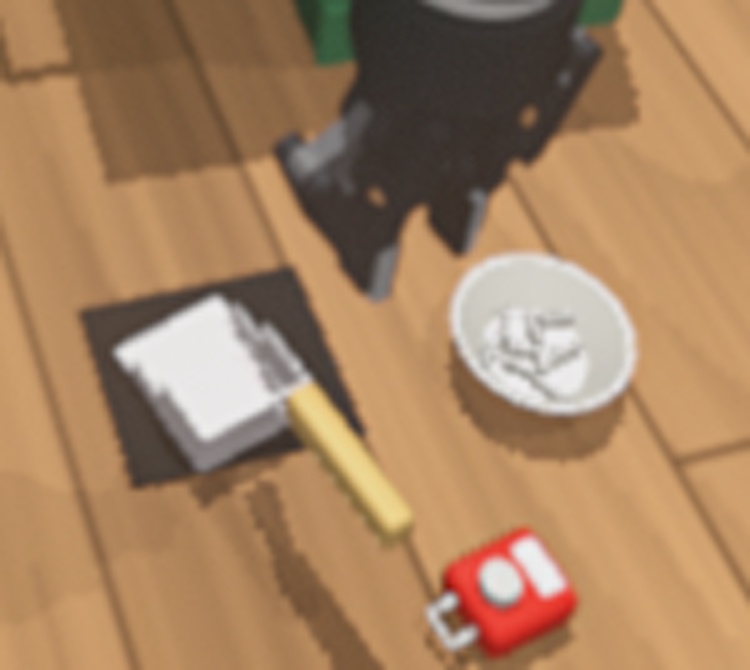

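arm_command(plan=[[417,63,1,0,0,0.33,0.35],[417,63,1,0,0,0.33,0.35],[417,63,1,0,0,0.33,0.35],[417,63,1,0,0,0.33,0.35],[417,63,1,0,0,0.33,0.35],[417,63,1,0,0,0.33,0.35],[417,63,1,0,0,0.33,0.35],[417,63,1,0,0,0.33,0.35],[417,63,1,0,0,0.33,0.35],[417,63,1,0,0,0.33,0.35]])

```text
t: 42.22
tool_pos: [0.4644, -0.0147, 0.2925]
ee_rot: [2.297, 2.143, -0.002]
ft_force: [-0.4, 0.3, -0.6]
finger_gap: 0.35
```

```bash
python3 mv.py .4642 -.013 .138 -3.8
python3 - <<'E'
from h import *
s=snap('wrist'); save(s,'w28.png'); print((proj(s,[[.4642,-.013,.135]])*1.5).round())
E
```

```text
shift [  1.8  -0.2 100.5] rot [-0.     0.001 -0.003] | dist 101.0 deg 0.2
[[382. 295.]]
```

View pics/w28.png

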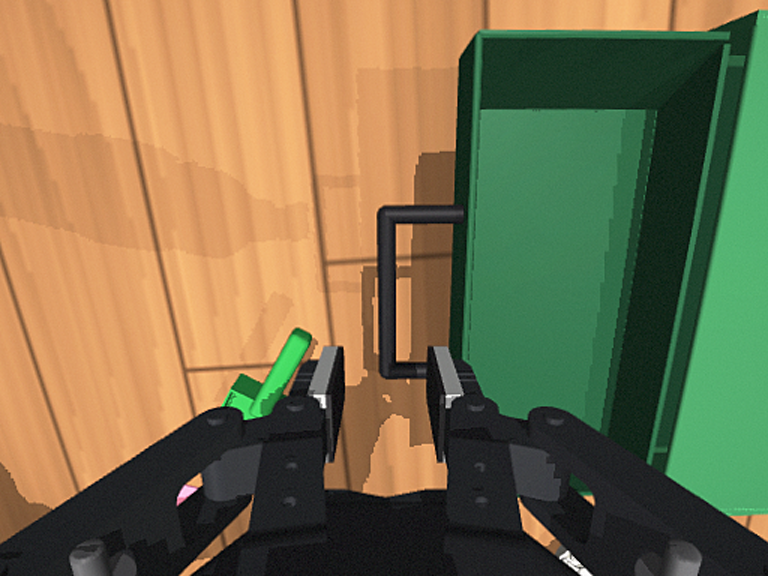

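The tray is empty and the bar (387,290) lies centred between the fingers.

arm_command(plan=[[1,1,40,0,0,0,0.35],[1,1,80,0,0,0,0.35],[1,1,100,0,0,0,0.35],[1,1,100,0,0,0,0.35],[1,1,100,0,0,0,0],[1,1,100,0,0,0,0],[1,1,100,0,0,0,0],[1,1,100,0,0,0,0],[1,1,100,0,0,0,0]])

```text
t: 43.4
tool_pos: [0.466, -0.0129, 0.1936]
ee_rot: [2.293, 2.145, 0.002]
ft_force: [-1.5, -3.8, 6.3]
finger_gap: 0.085
```

arm_command(plan=[[0,8,0,0,0,0,0],[0,20,0,0,0,0,0],[0,36,0,0,0,0,0],[0,52,0,0,0,0,0],[0,68,0,0,0,0,0],[0,84,0,0,0,0,0],[0,98,0,0,0,0,0],[0,108,0,0,0,0,0],[0,115,0,0,0,0,0],[0,120,0,0,0,0,0],[0,123,0,0,0,0,0],[0,124,0,0,0,0,0]])

```text
t: 44.9
tool_pos: [0.5874, -0.0204, 0.1936]
ee_rot: [-2.29, -2.144, 0.004]
ft_force: [-7.1, -0.6, 12.0]
finger_gap: 0.08
```

arm_command(plan=[[0,2,0,0,0,0,0],[0,2,0,0,0,0,0],[0,0,0,0,0,0,0.35],[0,0,0,0,0,0,0.35],[0,0,0,0,0,0,0.35],[0,0,-20,0,0,0,0.35],[0,0,-70,0,0,0,0.35],[0,-40,-120,0,0,0,0.35],[0,-80,-160,0,0,0,0.35],[0,-120,-180,0,0,0,0.35],[0,-120,-180,0,0,0,0.35],[0,-120,-180,0,0,0,0.35]])

```text
t: 46.4
tool_pos: [0.4703, -0.0121, 0.3729]
ee_rot: [2.292, 2.147, 0.002]
ft_force: [0.5, -0.5, -0.1]
finger_gap: 0.351
```

Run:
```python
from h import *
s=snap('wrist'); save(s,'w29.png')
b=plane(s,np.array([(0,0)]),.1)
s=snap('top'); save(s,'t29.png')
save(s,'t29b.png',scale=4,crop=(100,80,300,210))
s=snap('side'); save(s,'s29.png')
```

```text
(no output)
```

View pics/w29.png

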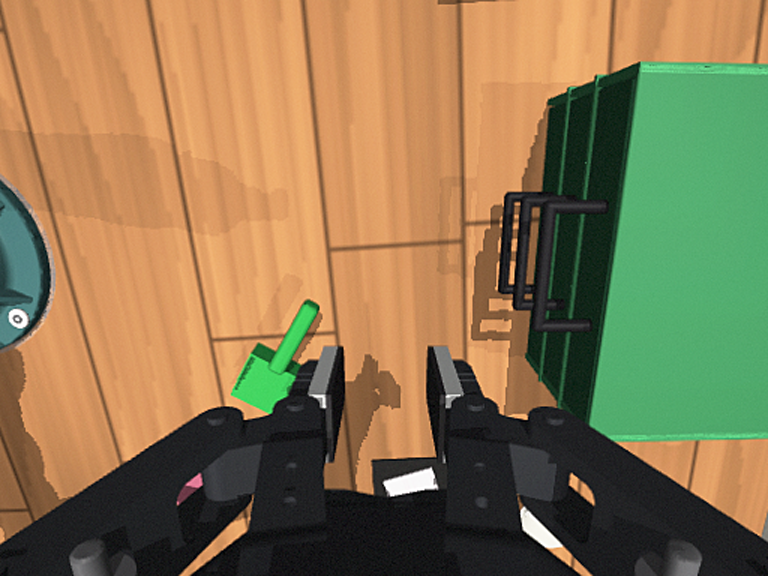

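View pics/t29.png

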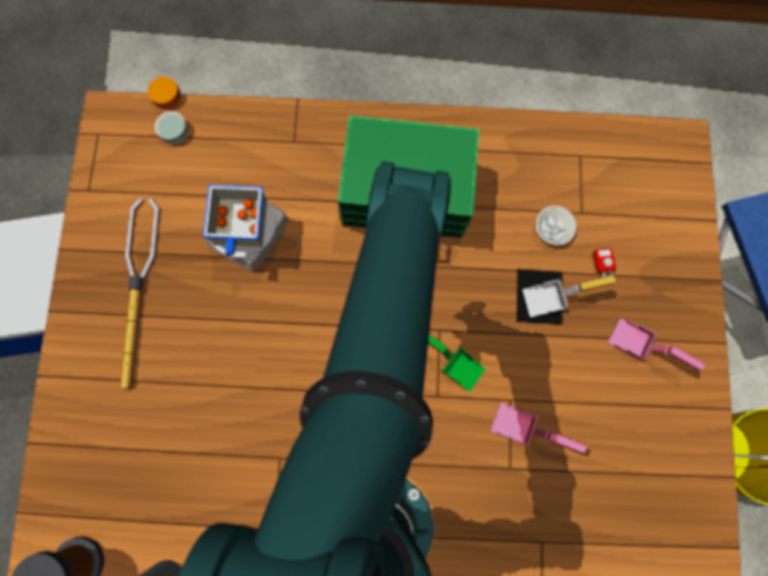

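View pics/s29.png

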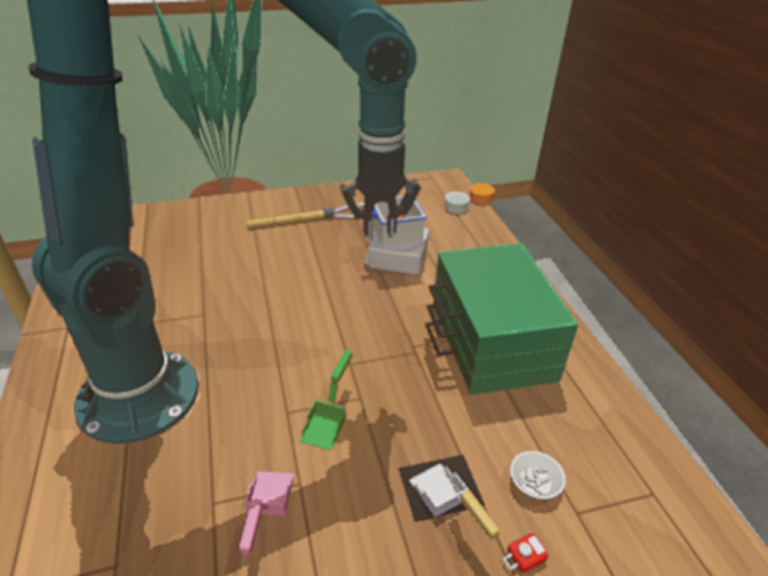

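View pics/t29b.png

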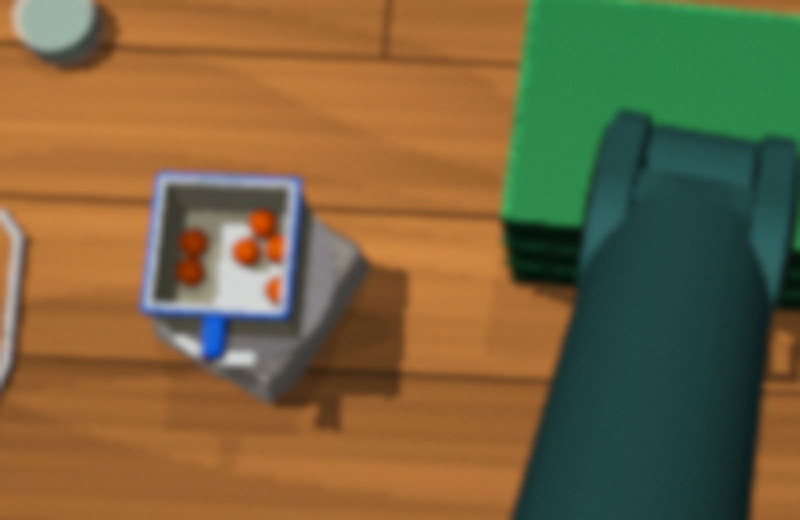

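Run:
```python
from lt import *
from gripm import grip
s=snap('wrist'); b=plane(s,np.array([(547,215),(541,320)])/1.5-.17,.139)[:,:2]; print('bar x\'',b@X,'(shut .586, stop .464)')
s=snap('top')
t=plane(s,np.array([(157,172),(303,178),(293,320),(141,313)])/4+[100,80]-.4,.145); print('tub',t.mean(0))
R=grip(s,.084); R2=None
f=np.array([np.cos(np.radians(105.5)),np.sin(np.radians(105.5))]); c=np.array(R[0])/1000+.096*f; print('scoop',c,np.linalg.norm(c-[.494,-.333]))
```

```text
bar x' [0.58523567 0.58894021] (shut .586, stop .464)
tub [0.606531   0.31714974 0.145     ]
(386, 184, 24, 10)
((510.9640808105469, -430.68035888671875), (17.27192497253418, 76.48904418945312), 15.175071716308594) [ 0.51164916 -0.42629623  0.08444105]
scoop [ 0.4853092  -0.33817184] 0.010113255809149846
```

All checks are in range, so I'm handing in.

Run:
```python
from workcell import job
print(job.job_done())
```

```text
the job is handed in; nothing more can be done
None
```

The job is done and handed in at about 46 s of the 210 s allowed; no verdict was reported.

I pulled the tray out to its stop and stood the tub on the balance's pan. I scooped all six baits I could see into the tub in two passes, four and then two. Then I set the scoop back flat on its mat and pushed the tray shut against its stop.

Last checks from the pictures and position readings before handing in:
- **Baits:** all six were in the tub, and the wrist camera showed the lane empty before I shut the tray. The fingers gripped only the pull bar, the tub's wall and the scoop's grip.
- **Tub:** its middle was about 2 mm from the pan's, and it had not moved since I placed it.
- **Tray:** the pull bar was within about 3 mm of its shut position. When the gripper pushed it home it met about 7 N at the stop.
- **Scoop:** it stood flat, about 10 mm from the mat's middle.
- **Dish, clicker and net:** they looked unmoved in the pictures; I did not measure them.

Two small disagreements:
- The top and wrist cameras differed by 2–5 mm on the bar, the tub and the pan, which is well inside the tolerances.
- On the first entry into the lane the scoop's neck touched the rim with about 8 N. It came free as I moved forward.

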